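Put the archive bench's tools back in their holders

ROBOT

A 7-joint arm with a two-finger parallel gripper is mounted at the origin on the work surface. World frame = base frame: x ahead of the robot, y to its left, z up, the work surface at z = 0. Lengths are in m, angles in rad, forces in N, time in s.
With the tool pointing down it reaches from about 0.425 to 0.925 m from the base axis. Payload 6.8 kg.
Tool frame: the origin (TCP) lies between the finger pads; the fingertips stand 14 mm ahead of it and the grasp point (between the pads) lies 5 mm behind it; z points along the fingers, y is the line along which they close (so a half turn about z gives the same grasp; the last joint's range is limited). The gripper opens to 85 mm and grips with 20 to 120 N. Pads are 22 mm wide; open, the fingers measure 114 mm over their backs; the gripper's body (76 mm by 85 mm) begins 54 mm behind the grasp point. The pads swing forward as they close: fully open they stand 13 mm farther back than shut.
Start: joints at [0.998, 0.477, 0.022, 1.555, -0.011, 1.109, -0.083], TCP at [0.303, -0.603, 0.218] pointing down, gripper open.
Joint ranges: [-2.96, 2.96], [-0.34, 2.1], [-1.41, 1.46], [0.24, 2.44], [-1.37, 4.51], [0.17, 1.92], [-2.96, 2.96]. Speed limits (rad/s): [2.39, 2.39, 3.14, 3.14, 3.14, 3.14, 3.14].

INTERFACE

Orientations are given as a rotation vector (axis times angle).
In Python, from bench import r, imaging gives the robot as it stands.
- The arm moves only by the tool apply_moves, never from a script. Its argument "moves" is a list of rows, each a list of 2 entries, a list of its own where there are three numbers: the shift along the tool's x, y, z in cm, then the turn about the tool's z in rad. In form: [[[tx, ty, tz], roll], ...]. A call has 1 to 10 rows; each row is the pose to reach, as a shift and turn from the pose commanded when the call began, along the tool's axes at that moment; what a row does not reach only later rows make up. A row lasts 1/12 s, in which the tool goes at most 41.7 mm and 7.16 degrees, less where a joint would pass 70% of its speed; a pose out of reach is approached as far as the arm can. A call with a gripper value outside its range is refused whole. "claw" is the opening, from 0 (shut) to 1 (fully open), set as the call begins (left out, the last holds). The fingers move at their own pace and stop on an object; "grip_force" is the grip in N (left out, the last holds). Time passes only in rows, so rows that repeat a pose let the fingers close. It gives the time, the measured TCP pose, the force and the opening at its end, in the units of the state.
- r.get_obs(): the state, without advancing time (a new reading comes with each control period).
- imaging.grab_frame(name): name is "scene" or "side" or "wrist"; returns a dict with "frame" (480x640x3 uint8, blue, green, red), "intrinsics" (3x3 intrinsics, pixels), "T" (4x4, takes a point from camera to world coordinates). Camera axes: x right, y up, looking along -z (the intrinsics and any distortion apply to the point x, -y, -z); pixel columns grow to the right and rows downward; lengths in m; the calibration is good to about 2 mm. The wrist camera is an equidistant fisheye: a pixel r from the principal point sees the ray r / f radians off the axis. A picture is of the moment at which its call begins. There is no depth.
- r.hand_in(): hands the job in, once; it reports no verdict.
The state is a dict: "clock": time; "joints": joint angles; "qvel": joint speeds; "tau": joint torques, N m; "tcp_pos": TCP position; "orientation": TCP orientation; "contact_force": force on the tool from outside, world axes, zero at the start; "moment": the same for the moment, N m; "grip_width": finger opening in m.
Only numpy, scipy, OpenCV 4.12 (cv2) and the standard library are available. Lean on these libraries where they do the work, as an engineer would, in place of code of your own. Each camera call takes 0.05 s, during which the arm holds its last target. There are 200 camera calls.

TASK

Clear the archive bench: drop both tape rolls over the pin of the tape stand, the wide one down on the disc and the small one flat on top of it, and stand the round stamp, the long stamp and the square weight upright in the trays of their own shape, flat on the tray's floor inside the rim. Do not knock over the ink jar.

Things in the scene. Friction and masses are not known exactly. Their poses are not given: they have to be found in the camera images.
- wide_roll_mid (a point): Loose: the wider of two rolls of white tying tape, a rigid ring lying flat: 60 mm outside diameter, 32 mm hole, 26 mm high, about 60 g. Point: its centre, half-way up (13 mm above its underside); z along its axis.
- small_roll_mid (a point): Loose: the smaller roll of white tying tape, a rigid ring lying flat: 44 mm outside diameter, 32 mm hole, 24 mm high, about 40 g. Point: its centre, half-way up (12 mm above its underside); z along its axis.
- round_stamp_mid (a point): Loose: wooden hand stamp with a round foot (42 mm diameter, 18 mm high), standing upright, 76 mm high, about 90 g; a turned knob on a thin neck: the knob is 26 mm thick and spans heights 48 to 76 mm above the underside; grip it there, from above. Point: on its axis, half-way up (38 mm above its underside); z up its axis.
- bar_stamp_mid (a point): Loose: wooden hand stamp with a long narrow foot (80 mm along x, 24 mm along y, 18 mm high), standing upright, 76 mm high, about 110 g; in its middle a turned knob on a thin neck: the knob is 26 mm thick and spans heights 48 to 76 mm above the underside; grip it there, from above. Point: on the knob's axis, half-way up (38 mm above its underside); x along the foot, z up.
- weight_mid (a point): Loose: square steel pressing weight (48 x 48 mm, 34 mm high), 76 mm high with its knob, about 0.6 kg; in its middle a dark cylindrical knob on a thin neck, 26 mm thick, spanning heights 48 to 76 mm; grip it there, from above. Point: on the axis, half-way up (38 mm above its underside); x and y along the sides, z up.
- spindle: Fixed: tape stand, a dark wooden disc (80 mm diameter, 8 mm thick) with one upright steel pin in its middle, 12 mm in diameter with a tapered top, whose tip is 64 mm above the bench. Origin: centre of the disc's underside, on the bench; z up the pin. A roll drops over the pin with 10 mm to spare all round.
- round_holder: Fixed: round shallow dark wooden tray lined with grey felt: 78 mm outside diameter, 66 mm inside, floor 4 mm and rim 14 mm above the bench. Origin: centre of its underside, on the bench; z up.
- long_holder: Fixed: long narrow shallow dark wooden tray lined with grey felt: outside 114 mm along x by 58 mm along y, inside 102 x 46 mm, floor 4 mm and rim 14 mm above the bench. Origin: centre of its underside, on the bench; x along its length, z up.
- square_holder: Fixed: square shallow dark wooden tray lined with grey felt: outside 82 x 82 mm, inside 70 x 70 mm, floor 4 mm and rim 14 mm above the bench. Origin: centre of its underside, on the bench; x and y along its sides, z up.
- ink_bottle: Loose bystander, to be left standing: small amber glass ink jar with a black cap, 36 mm diameter, 66 mm high, 90 g, near the middle of the bench. Origin: centre of its underside; z up.

How it is judged:
By the outcome, as a careful person would: the job done as asked, in the order asked, and still so for the second after the job is handed in, with the robot touching nothing.
It also fails if it takes over 122 s, if anything falls off the work surface, if the arm or the gripper's body presses on something with over 40 N, if the wrist force passes 120 N, or if a joint passes its speed limit or range.

## Working session

There is one attempt and no reset: what is moved stays moved. The work goes in short steps, Python scripts to look and compute and a tool call to move; the robot and the scene stay as the last step left them, time stands still between calls to the robot, and variables do not carry over. Pictures are saved under pics/ and viewed, on a budget of 14 in all, crops included, one or two more only if the job needs it, and the job is handed in when it is done.

Besides the shell and the picture viewer there is one more tool, called after "Request:" by a JSON object that holds its "op" and its "data", one argument or row to a line. apply_moves: Moves the arm, as the interface text tells. Its arguments: {"type":"object","properties":{"moves":{"type":"array","items":{"type":"array"}},"claw":{"type":"number"},"grip_force":{"type":"number"}},"required":["moves"]}

```bash
mkdir -p pics; ls; python3 - <<'E'
from bench import r, imaging
import cv2,pickle
print(r.get_obs())
for n in ["scene","side"]:
    d=imaging.grab_frame(n); cv2.imwrite(f"pics/{n}0.png",d["frame"]); pickle.dump(d,open(f"{n}0.pkl","wb")); print(n,d["intrinsics"],d["T"],[k for k in d])
E
```

```text
pics
{'clock': 0.0, 'joints': array([ 0.99788935,  0.4777859 ,  0.02231858,  1.55644565, -0.01151139,
        1.10930422, -0.08309322]), 'qvel': array([-2.37558252e-05,  7.67114430e-04,  1.26919184e-04, -1.41662933e-03,
        4.05544471e-04, -2.65205550e-04, -8.26423142e-05]), 'tau': array([ 3.51107255e-04, -5.96451187e+01,  1.60841502e+00, -2.81198752e+01,
        1.24693671e-02,  9.20890277e-03,  2.68908241e-05]), 'tcp_pos': array([ 0.3022928 , -0.60283697,  0.2165373 ]), 'orientation': array([-3.05542759e+00, -7.23226768e-01,  8.30409010e-04]), 'contact_force': array([ 1.28346866, -0.34501792, -0.09459188]), 'moment': array([ 0.00360697,  0.02593739, -0.00876414]), 'grip_width': 0.08598322315729374}
scene [[457.66758331   0.         316.99803587]
 [  0.         457.66758331 231.796804  ]
 [  0.           0.           1.        ]] [[ 0.29063652 -0.71967694  0.63055175  1.1694352 ]
 [ 0.95682223  0.22180071 -0.18787138 -0.1799834 ]
 [-0.00465012  0.65792822  0.75306628  0.81468204]
 [ 0.          0.          0.          1.        ]] ['frame', 'intrinsics', 'T']
side [[521.71637446   0.         316.12454232]
 [  0.         521.71637446 244.53017223]
 [  0.           0.           1.        ]] [[-0.93340444  0.25406212 -0.25339413  0.23451635]
 [-0.35846398 -0.69193417  0.62668228  0.72155438]
 [-0.01611583  0.6757807   0.73692654  0.90552718]
 [ 0.          0.          0.          1.        ]] ['frame', 'intrinsics', 'T']
```

View pics/scene0.png

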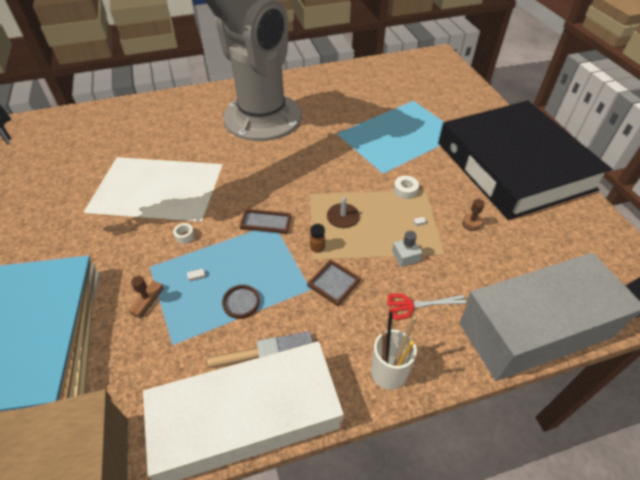

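View pics/side0.png

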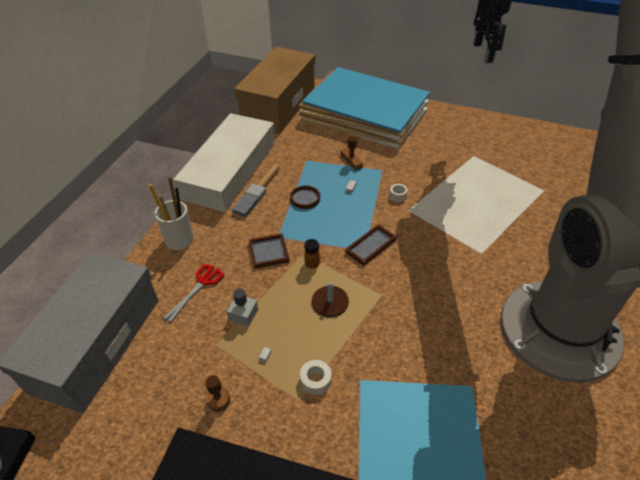

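The scene view shows the wide roll at (406,187), small roll (184,232), round stamp (474,215), bar stamp (145,295) and weight (408,250). The fixtures are the spindle (343,213) and the round, long and square trays at (240,301), (266,221) and (334,282), with the ink jar at (317,238). The side view shows the same items, with the rolls at (316,378) and (398,193).

```bash
cat > h.py <<'E'
import numpy as np,cv2,pickle
from scipy.spatial.transform import Rotation as R
def rays(d,px,fish=False):
    K=d["intrinsics"];p=np.atleast_2d(np.array(px,float))
    u=(p[:,0]-K[0,2])/K[0,0];v=(p[:,1]-K[1,2])/K[1,1]
    if fish:
        t=np.hypot(u,v);s=np.where(t>1e-9,np.sin(t)/np.maximum(t,1e-9),1);dc=np.c_[u*s,-v*s,-np.cos(t)]
    else: dc=np.c_[u,-v,-np.ones(len(u))]
    T=d["T"];return T[:3,3],dc@T[:3,:3].T
def onz(d,px,z,fish=False):
    o,w=rays(d,px,fish);return (o+w*((z-o[2])/w[:,2])[:,None])[:,:2]
def tri(a,pa,b,pb):
    A=np.zeros((3,3));y=np.zeros(3)
    for d,p in((a,pa),(b,pb)):
        o,w=rays(d,p);w=w[0]/np.linalg.norm(w);M=np.eye(3)-np.outer(w,w);A+=M;y+=M@o
    return np.linalg.solve(A,y)
def proj(d,X,fish=False):
    T=d["T"];K=d["intrinsics"];c=T[:3,:3].T@(np.array(X)-T[:3,3]);x,y,z=c[0],-c[1],-c[2]
    if fish:
        q=np.hypot(x,y);t=np.arctan2(q,z);s=t/q if q>1e-9 else 0;return K[0,0]*x*s+K[0,2],K[1,1]*y*s+K[1,2]
    return K[0,0]*x/z+K[0,2],K[1,1]*y/z+K[1,2]
def blobs(mask,amin=30):
    c,_=cv2.findContours(mask.astype(np.uint8),cv2.RETR_EXTERNAL,cv2.CHAIN_APPROX_NONE)
    return [k.reshape(-1,2) for k in c if cv2.contourArea(k)>amin]
E
python3 - <<'E'
from h import *
s=pickle.load(open("scene0.pkl","rb"));e=pickle.load(open("side0.pkl","rb"))
P=dict(wide=((406,187),(316,378)),small=((184,232),(398,193)),rstamp_top=((477,205),(213,384)),bar_knob=((139,285),(352,146)),weight_knob=((409,240),(240,298)),pin_tip=((344,199),(330,288)),rtray=((240,301),(305,197)),ltray=((266,221),(372,244)),stray=((334,282),(269,250)),ink_cap=((317,231),(312,246)))
for k,(a,b) in P.items(): print(k,tri(s,a,e,b).round(4))
def up(d,c,h=55,f=5):
    return cv2.resize(d["frame"][c[1]-h//2:c[1]+h//2,c[0]-h//2:c[0]+h//2],None,fx=f,fy=f,interpolation=cv2.INTER_CUBIC)
rows=[]
ks=["wide","small","rstamp_top","bar_knob","weight_knob"]
rows=[np.hstack([cv2.resize(up(d,P[k][i]),(160,160)) for k in ks]) for i,d in((0,s),(1,e))]
ks=["pin_tip","rtray","ltray","stray","ink_cap"]
rows+=[np.hstack([cv2.resize(up(d,P[k][i]),(160,160)) for k in ks])for i,d in((0,s),)]
cv2.imwrite("pics/crops.png",np.vstack(rows))
E
```

```text
wide [0.4197 0.2803 0.0125]
small [ 0.4092 -0.2755  0.0137]
rstamp_top [0.5734 0.3803 0.0662]
bar_knob [ 0.5648 -0.3716  0.0541]
weight_knob [0.6175 0.1913 0.0589]
pin_tip [0.4559 0.1006 0.0555]
rtray [ 0.6288 -0.1861  0.0075]
ltray [ 0.4226 -0.0865  0.0074]
stray [0.64   0.0136 0.0084]
ink_cap [0.5332 0.009  0.0583]
```

View pics/crops.png

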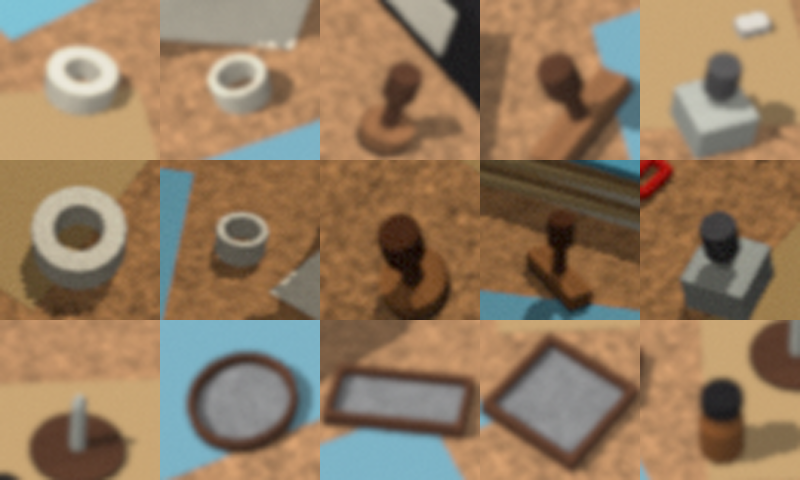

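The crops show all objects and tray felts clearly. Next I'll take tray centres and yaws from the felt masks, plus the bar stamp and weight yaws, and write the move helper.

```bash
cat >> h.py <<'E'
def state():
    from bench import r
    o=r.get_obs();Rm=R.from_rotvec(o["orientation"]).as_matrix()
    print("t %.2f"%o["clock"],"tcp",o["tcp_pos"].round(4),"z",Rm[:,2].round(3),"yaw_y %.3f"%np.arctan2(Rm[1,1],Rm[0,1]),"F",o["contact_force"].round(1),"w %.4f"%o["grip_width"],"q7 %.2f"%o["joints"][6])
    return o,Rm
def go(x,y,z,yaw=None):
    o,Rm=state();t=(Rm.T@(np.array([x,y,z])-o["tcp_pos"]))*100
    out="shift cm %s"%t.round(2)
    if yaw is not None:
        d=(yaw-np.arctan2(Rm[1,1],Rm[0,1]))*np.sign(Rm[2,2]);d=(d+np.pi/2)%np.pi-np.pi/2;out+=" roll %.3f"%d
    print(out)
E
python3 - <<'E'
from h import *
s=pickle.load(open("scene0.pkl","rb"));e=pickle.load(open("side0.pkl","rb"))
P=dict(rtray=((240,301),(305,197)),ltray=((266,221),(372,244)),stray=((334,282),(269,250)))
for k,pp in P.items():
  C=[]
  for d,p in zip((s,e),pp):
    hsv=cv2.cvtColor(d["frame"],cv2.COLOR_BGR2HSV); m=(hsv[...,1]<70)
    b=[c for c in blobs(m) if cv2.pointPolygonTest(c.reshape(-1,1,2).astype(np.int32),p,False)>0]
    if not b: print(k,"none",hsv[p[1],p[0]]);continue
    w=onz(d,b[0],.005)*1000; rc=cv2.minAreaRect(w.astype(np.float32))
    ang=np.degrees(np.arctan2(*(lambda v:(v[1],v[0]))(max((lambda q:[q[1]-q[0],q[2]-q[1]])(cv2.boxPoints(rc)),key=np.linalg.norm))))
    print(k,np.round(rc[0],1),np.round(rc[1],1),"longdir deg %.1f"%(ang%180))
# white rolls
for k,pp in dict(wide=((406,187),(316,378)),small=((184,232),(398,193))).items():
  c=[]
  for d,p in zip((s,e),pp):
    hsv=cv2.cvtColor(d["frame"],cv2.COLOR_BGR2HSV); m=(hsv[...,1]<75)
    for b in blobs(m):
      if np.hypot(*(b.mean(0)-p))<8: 
        x=cv2.boundingRect(b.astype(np.int32)); q=(x[0]+x[2]/2-.5,x[1]+x[3]/2-.5); c.append(q); print(k,x)
  if len(c)==2: print(k,tri(s,c[0],e,c[1]).round(4))
# bar foot & weight yaws: foot end points by eye
print("binder corner",onz(s,[(517,210),(440,140)],0).round(3))
go(.42,.28,.15,np.arctan2(.28,.42)+np.pi/2)
E
```

```text
rtray [ 626.7 -185.1] [65.2 63.4] longdir deg 72.9
rtray [ 632.7 -191.8] [64.2 53.2] longdir deg 20.0
ltray [418.8 -85.3] [102.5  44.1] longdir deg 65.1
ltray [425.7 -92.1] [98.1 43.7] longdir deg 64.7
stray [636.2  15.4] [69.7 69. ] longdir deg 34.9
stray [643.6   8.9] [70.5 64.8] longdir deg 35.3
wide (394, 175, 26, 24)
wide (300, 360, 32, 35)
wide [0.4209 0.2804 0.0154]
small (173, 223, 22, 20)
small (390, 184, 18, 18)
small [ 0.4089 -0.2775  0.0131]
binder corner [[0.564 0.514]
 [0.257 0.461]]
t 0.10 tcp [ 0.3023 -0.6029  0.2166] z [-0.001  0.001 -1.   ] yaw_y -1.106 F [-0.3  0.1 -0.5] w 0.0854 q7 -0.08
shift cm [ 50.1  -73.64   6.78] roll -0.123
```

```bash
python3 - <<'E'
from h import *
go(.53,-.05,.25,-1.1);go(.42,.28,.15,-1.1)
E
```

```text
t 0.10 tcp [ 0.3023 -0.6029  0.2166] z [-0.001  0.001 -1.   ] yaw_y -1.106 F [-0.3  0.1 -0.5] w 0.0854 q7 -0.08
shift cm [ 45.14 -39.22  -3.28] roll -0.006
t 0.10 tcp [ 0.3023 -0.6029  0.2166] z [-0.001  0.001 -1.   ] yaw_y -1.106 F [-0.3  0.1 -0.5] w 0.0854 q7 -0.08
shift cm [ 50.1  -73.64   6.78] roll -0.006
```

Request:
{"op": "apply_moves", "data": {
  "moves": [
    [[45.1,-39.2,-3.3],0],
    [[45.1,-39.2,-3.3],0],
    [[45.1,-39.2,-3.3],0],
    [[45.1,-39.2,-3.3],0],
    [[45.1,-39.2,-3.3],0],
    [[45.1,-39.2,-3.3],0],
    [[45.1,-39.2,-3.3],0],
    [[45.1,-39.2,-3.3],0],
    [[45.1,-39.2,-3.3],0],
    [[45.1,-39.2,-3.3],0]
  ],
  "claw": 1,
  "grip_force": 40
}}

```text
clock: 0.93
tcp_pos: [0.461, -0.2167, 0.2405]
orientation: [-3.057, -0.723, 0.001]
contact_force: [1.2, -0.1, -0.6]
grip_width: 0.0854
```

```bash
python3 - <<'E'
from h import *
from bench import imaging
d=imaging.grab_frame("wrist");pickle.dump(d,open("w1.pkl","wb"));cv2.imwrite("pics/w1.png",d["frame"])
print(d["intrinsics"],d["T"].round(3));print(proj(d,[.409,-.2775,.013],True),proj(d,[.565,-.37,.06],True))
go(.42,.28,.15,-1.1)
E
```

```text
[[371.64829954   0.         320.67532876]
 [  0.         371.64829954 241.2894397 ]
 [  0.           0.           1.        ]] [[ 0.448  0.863  0.234  0.52 ]
 [-0.894  0.432  0.118 -0.187]
 [ 0.001 -0.262  0.965  0.398]
 [ 0.     0.     0.     1.   ]]
(np.float64(348.45396068192053), np.float64(271.87367279894477)) (np.float64(504.6132650395049), np.float64(192.482260938396))
t 0.98 tcp [ 0.4653 -0.2073  0.2411] z [ 0.003  0.004 -1.   ] yaw_y -1.095 F [3.4 7.4 1.5] w 0.0855 q7 -0.83
shift cm [ 18.25 -45.37   9.31] roll 0.005
```

View pics/w1.png

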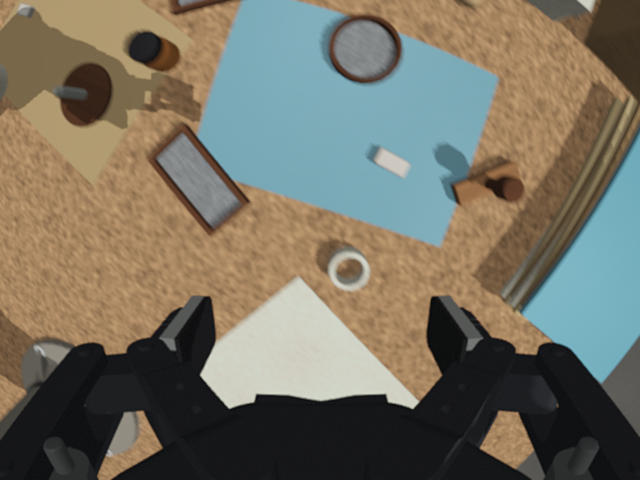

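The wrist view shows the small roll at (348,270), bar stamp knob (507,187) with its foot running from (456,194) to (514,168), long tray (199,180), round tray (365,48) and spindle disc (87,95). Everything agrees with the triangulated positions.

Request:
{"op": "apply_moves", "data": {
  "moves": [
    [[18.2,-45.4,4],0],
    [[18.2,-45.4,4],0],
    [[18.2,-45.4,4],0],
    [[18.2,-45.4,4],0],
    [[18.2,-45.4,4],0],
    [[18.2,-45.4,4],0],
    [[18.2,-45.4,4],0],
    [[18.2,-45.4,4],0],
    [[18.2,-45.4,4],0],
    [[18.2,-45.4,4],0]
  ]
}}

```text
clock: 1.82
tcp_pos: [0.4257, 0.1966, 0.2063]
orientation: [3.057, 0.723, 0.0]
contact_force: [0.8, -0.8, -0.1]
grip_width: 0.0854
```

```bash
python3 - <<'E'
from h import *
from bench import imaging
w=pickle.load(open("w1.pkl","rb"))
print("rtray",onz(w,[(365,48)],.012,True).round(4),"ltray",onz(w,[(199,180)],.01,True).round(4),"ends",onz(w,[(167,143),(230,217)],.01,True).round(4))
print("disc",onz(w,[(87,95)],.006,True).round(4),"bar L/R end",onz(w,[(456,195),(516,170)],.015,True).round(4),"small",onz(w,[(348,270)],.016,True).round(4))
d=imaging.grab_frame("wrist");pickle.dump(d,open("w2.pkl","wb"));cv2.imwrite("pics/w2.png",d["frame"])
print(proj(d,[.421,.2804,.026],True))
go(.42,.28,.15)
E
```

```text
rtray [[ 0.6313 -0.183 ]] ltray [[ 0.4283 -0.0863]] ends [[ 0.4502 -0.0349]
 [ 0.4062 -0.1345]]
disc [[0.4618 0.0948]] bar L/R end [[ 0.5394 -0.3423]
 [ 0.6005 -0.3942]] small [[ 0.4116 -0.2753]]
(np.float64(236.84156263507617), np.float64(179.56106228901092))
t 1.87 tcp [0.424  0.206  0.2066] z [ 0.     0.006 -1.   ] yaw_y -1.097 F [-0.9  8.3  1.1] w 0.0854 q7 -1.79
shift cm [ 3.01 -6.73  5.7 ]
```

View pics/w2.png

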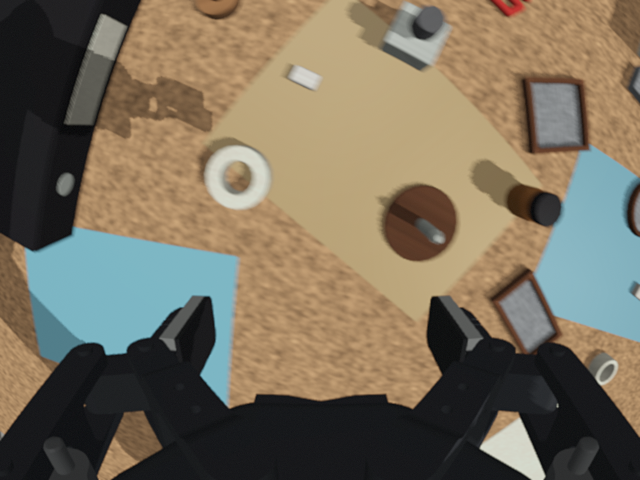

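The wide roll is at (237,177), within 3 px of the prediction. The disc is at (421,222), the weight at (417,35) and the square tray at (556,114).

Request:
{"op": "apply_moves", "data": {
  "moves": [
    [[3,-6.7,5.7],0],
    [[3,-6.7,5.7],0],
    [[3,-6.7,5.7],0],
    [[3,-6.7,5.7],0],
    [[3,-6.7,5.7],0],
    [[3,-6.7,5.7],0]
  ]
}}

```text
clock: 2.37
tcp_pos: [0.4239, 0.2669, 0.1501]
orientation: [3.057, 0.721, 0.001]
contact_force: [0.2, 0.4, -0.2]
grip_width: 0.0851
```

```bash
python3 - <<'E'
from h import *
from bench import imaging
d=imaging.grab_frame("wrist");pickle.dump(d,open("w3.pkl","wb"));cv2.imwrite("pics/w3.png",d["frame"])
go(.42,.28,.017)
hsv=cv2.cvtColor(d["frame"],cv2.COLOR_BGR2HSV)
p=np.array(proj(d,[.421,.2804,.026],True));print("pred",p)
m=(hsv[...,1]<60)&(hsv[...,2]>150)
for b in blobs(m,200):
    if np.hypot(*(b.mean(0)-p))<80: 
        (c,rad)=cv2.minEnclosingCircle((onz(d,b,.022,True)*1000).astype(np.float32)); print(c,rad,b.mean(0))
E
```

```text
t 2.42 tcp [0.4241 0.2669 0.1503] z [ 0.001 -0.    -1.   ] yaw_y -1.108 F [0.1 0.5 0.3] w 0.0855 q7 -2.00
shift cm [ 0.2  -1.37 13.33]
pred [302.82079915 223.88156957]
(422.44671630859375, 278.38720703125) 30.777462005615234 [306.34722222 221.52314815]
```

Request:
{"op": "apply_moves", "data": {
  "moves": [
    [[0.35,-1.2,4],0],
    [[0.35,-1.2,8],0],
    [[0.35,-1.2,11],0],
    [[0.35,-1.2,12.5],0],
    [[0.35,-1.2,13.2],0],
    [[0.35,-1.2,13.2],0],
    [[0.35,-1.2,13.2],0]
  ]
}}

```text
clock: 3.0
tcp_pos: [0.4219, 0.2806, 0.0187]
orientation: [-3.057, -0.722, -0.003]
contact_force: [1.2, -0.4, -0.3]
grip_width: 0.0853
```

Request:
{"op": "apply_moves", "data": {
  "moves": [
    [[0,0,0],0],
    [[0,0,0],0],
    [[0,0,0],0],
    [[0,0,0],0],
    [[0,0,0],0],
    [[0,0,0],0]
  ],
  "claw": 0,
  "grip_force": 40
}}

```text
clock: 3.5
tcp_pos: [0.421, 0.2808, 0.0177]
orientation: [-3.057, -0.724, -0.001]
contact_force: [-0.4, 0.8, -0.0]
grip_width: 0.0124
```

```bash
python3 - <<'E'
from h import *
go(.422,.279,.15)
E
```

```text
t 3.50 tcp [0.421  0.2808 0.0177] z [ 0.  0. -1.] yaw_y -1.106 F [-0.4  0.8 -0. ] w 0.0124 q7 -2.18
shift cm [  0.02   0.21 -13.23]
```

```bash
python3 - <<'E'
from h import *
from bench import imaging
d=imaging.grab_frame("wrist");f=imaging.grab_frame("side")
cv2.imwrite("pics/w4.png",np.hstack([cv2.resize(d["frame"],(440,330)),cv2.resize(f["frame"][320:430,250:370],(360,330),interpolation=cv2.INTER_CUBIC)]))
state()
E
```

```text
t 3.60 tcp [0.4208 0.2808 0.0176] z [ 0.  0. -1.] yaw_y -1.106 F [ 0.  -0.1  0.7] w 0.0000 q7 -2.18
```

View pics/w4.png

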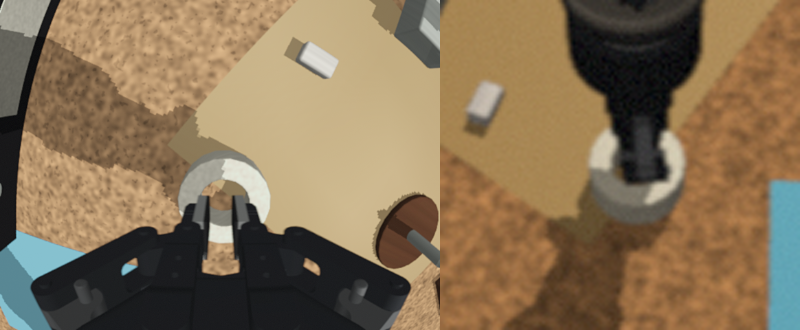

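Request:
{"op": "apply_moves", "data": {
  "moves": [
    [[0,0,-2],0],
    [[0,0,-5],0],
    [[0,0,-8],0],
    [[0,0,-10],0],
    [[0,0,-10],0]
  ],
  "claw": 0
}}

```text
clock: 4.02
tcp_pos: [0.4229, 0.2827, 0.1215]
orientation: [-3.055, -0.723, -0.01]
contact_force: [0.4, 0.2, -0.4]
grip_width: 0.0001
```

Request:
{"op": "apply_moves", "data": {
  "moves": [
    [[0,0,0],0],
    [[0,0,0],0],
    [[0,0,0],0],
    [[0,0,0],0],
    [[0,0,0],0],
    [[0,0,0],0],
    [[0,0,0],0],
    [[0,0,0],0]
  ],
  "claw": 1
}}

```text
clock: 4.68
tcp_pos: [0.4208, 0.2808, 0.1173]
orientation: [3.057, 0.724, -0.0]
contact_force: [1.2, 0.7, -0.4]
grip_width: 0.0855
```

```bash
python3 - <<'E'
from h import *
from bench import imaging
d=imaging.grab_frame("wrist");f=imaging.grab_frame("side")
cv2.imwrite("pics/w5.png",np.hstack([cv2.resize(d["frame"],(440,330)),cv2.resize(f["frame"][320:430,250:370],(360,330),interpolation=cv2.INTER_CUBIC)]))
hsv=cv2.cvtColor(d["frame"],cv2.COLOR_BGR2HSV)
m=(hsv[...,1]<60)&(hsv[...,2]>150)
p=np.array(proj(d,[.421,.2804,.026],True))
for b in blobs(m,200):
    if np.hypot(*(b.mean(0)-p))<80: 
        (c,rad)=cv2.minEnclosingCircle((onz(d,b,.022,True)*1000).astype(np.float32)); print(c,rad,b.mean(0))
state()
E
```

```text
(422.216552734375, 278.19000244140625) 30.734811782836914 [324.50622407 236.10373444]
t 4.78 tcp [0.4208 0.2808 0.1174] z [-0. -0. -1.] yaw_y -1.106 F [ 0.2  0.1 -0.2] w 0.0850 q7 -2.06
```

View pics/w5.png

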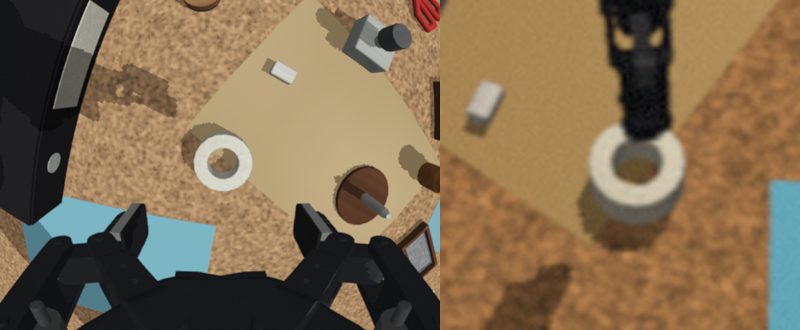

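```bash
python3 - <<'E'
from h import *
from bench import imaging
d=imaging.grab_frame("wrist");cv2.imwrite("pics/w6.png",d["frame"])
o,Rm=state()
for y in (-43,-5,5,43):
  for z in (-20,-10,0,7,14,20):
    print(y,z,np.round(proj(d,o["tcp_pos"]+Rm@np.array([0,y,z])/1000,True)),end=" ")
  print()
E
```

```text
t 4.83 tcp [0.4208 0.2808 0.1175] z [-0. -0. -1.] yaw_y -1.106 F [-0.1 -0.3 -0.2] w 0.0850 q7 -2.06
-43 -20 [217. 307.] -43 -10 [223. 297.] -43 0 [228. 289.] -43 7 [231. 283.] -43 14 [235. 278.] -43 20 [237. 274.] 
-5 -20 [308. 309.] -5 -10 [309. 299.] -5 0 [309. 290.] -5 7 [310. 284.] -5 14 [310. 279.] -5 20 [310. 275.] 
5 -20 [332. 309.] 5 -10 [332. 299.] 5 0 [331. 290.] 5 7 [331. 284.] 5 14 [330. 279.] 5 20 [330. 275.] 
43 -20 [423. 307.] 43 -10 [417. 297.] 43 0 [412. 289.] 43 7 [409. 283.] 43 14 [406. 278.] 43 20 [403. 274.]
```

```bash
python3 - <<'E'
from h import *
from bench import imaging
d=imaging.grab_frame("wrist");e=pickle.load(open("side0.pkl","rb"))
o,Rm=state()
for x in(-11,11):
  for z in (-40,-30,-20,-10,0,7,14):
    print(x,z,np.round(proj(d,o["tcp_pos"]+Rm@np.array([x,-6,z])/1000,True)),np.round(proj(d,o["tcp_pos"]+Rm@np.array([x,-43,z])/1000,True)),"side", np.round(proj(e,np.array([.4208,.2808,.0177])+Rm@np.array([x,0,z])/1000)))
E
```

```text
t 4.88 tcp [0.4208 0.2808 0.1175] z [ 0. -0. -1.] yaw_y -1.106 F [-0.  -0.4  0.1] w 0.0853 q7 -2.06
-11 -40 [304. 358.] [208. 354.] side [321. 365.]
-11 -30 [305. 344.] [214. 342.] side [321. 368.]
-11 -20 [306. 332.] [220. 330.] side [321. 371.]
-11 -10 [307. 321.] [225. 319.] side [321. 373.]
-11 0 [307. 311.] [230. 310.] side [321. 376.]
-11 7 [308. 305.] [233. 304.] side [321. 378.]
-11 14 [308. 299.] [236. 298.] side [321. 380.]
11 -40 [303. 305.] [201. 303.] side [309. 367.]
11 -30 [304. 294.] [208. 292.] side [309. 369.]
11 -20 [305. 284.] [215. 283.] side [309. 372.]
11 -10 [306. 275.] [221. 274.] side [309. 375.]
11 0 [307. 267.] [226. 267.] side [309. 377.]
11 7 [307. 262.] [230. 262.] side [310. 379.]
11 14 [308. 258.] [233. 257.] side [310. 381.]
```

View pics/w6.png

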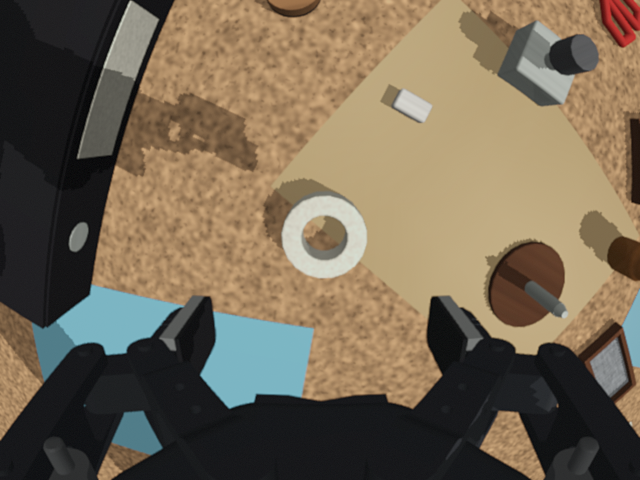

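The pictures show the ring unmoved at (325,236), so the shut fingers passed above it. The tips seem shorter than quoted: open tip corner at (210,297). I'll descend with the fingers open to a height that is safe either way and check from the side.

Request:
{"op": "apply_moves", "data": {
  "moves": [
    [[0.1,0.3,4],0],
    [[0.1,0.3,7.5],0],
    [[0.1,0.3,10],0],
    [[0.1,0.3,10.9],0],
    [[0.1,0.3,10.9],0],
    [[0.1,0.3,10.9],0]
  ],
  "claw": 1
}}

```text
clock: 5.38
tcp_pos: [0.4233, 0.279, 0.0091]
orientation: [-3.057, -0.724, -0.0]
contact_force: [-0.2, 0.8, 0.7]
grip_width: 0.0854
```

```bash
python3 - <<'E'
from h import *
from bench import imaging
f=imaging.grab_frame("side");s=imaging.grab_frame("scene")
o,Rm=state();sc=4
A=f["frame"][310:410,260:360];B=s["frame"][130:230,355:455]
def mk(d,im,x0,y0):
    im=cv2.resize(im,None,fx=4,fy=4,interpolation=cv2.INTER_CUBIC)
    for y in(-43,43):
        for z,c in((14,(0,255,0)),(1,(0,0,255)),(-33,(255,0,0))):
            u,v=proj(d,o["tcp_pos"]+Rm@np.array([0,y,z])/1000);cv2.circle(im,(int((u-x0)*4),int((v-y0)*4)),3,c,-1)
    return im
cv2.imwrite("pics/d1.png",np.hstack([mk(f,A,260,310),mk(s,B,355,130)]))
E
```

```text
t 5.48 tcp [0.4242 0.2795 0.0101] z [ 0.002  0.002 -1.   ] yaw_y -1.106 F [0.3 0.1 0.4] w 0.0852 q7 -2.18
```

View pics/d1.png

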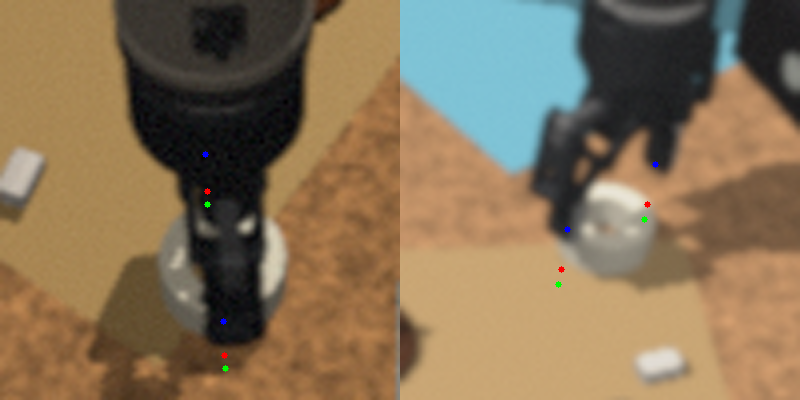

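Both views put the open fingertips about 33 mm above the reported TCP (blue markers), not the stated 1 mm ahead, while sideways they agree. So the tool's z offset is about 33 mm off, and I'll use my measured value: tip z ≈ TCP z + 32 mm open and about + 19 mm shut.

Request:
{"op": "apply_moves", "data": {
  "moves": [
    [[-0.2,0,1],0],
    [[-0.2,0,2],0],
    [[-0.2,0,2.8],0],
    [[-0.2,0,3.1],0],
    [[-0.2,0,3.1],0]
  ]
}}

```text
clock: 5.9
tcp_pos: [0.4206, 0.2771, -0.0236]
orientation: [3.056, 0.724, -0.003]
contact_force: [-0.0, -0.8, -0.5]
grip_width: 0.0856
```

Request:
{"op": "apply_moves", "data": {
  "moves": [
    [[0,0,0],0],
    [[0,0,0],0],
    [[0,0,0],0],
    [[0,0,0],0],
    [[0,0,0],0]
  ],
  "claw": 0,
  "grip_force": 40
}}

```text
clock: 6.32
tcp_pos: [0.4242, 0.2804, -0.0188]
orientation: [-3.055, -0.723, -0.011]
contact_force: [-3.2, -2.3, 32.1]
grip_width: 0.0597
```

```bash
python3 - <<'E'
from h import *
state()
E
```

```text
t 6.32 tcp [ 0.4242  0.2804 -0.0188] z [ 0.006  0.004 -1.   ] yaw_y -1.106 F [-3.2 -2.3 32.1] w 0.0597 q7 -2.22
```

Request:
{"op": "apply_moves", "data": {
  "moves": [
    [[0,0,-1],0],
    [[0,0,-3],0],
    [[0,0,-6],0],
    [[0,0,-10],0],
    [[0,0,-14],0],
    [[0,0,-16],0],
    [[0,0,-16],0],
    [[0,0,-16],0]
  ]
}}

```text
clock: 6.98
tcp_pos: [0.422, 0.2779, 0.1389]
orientation: [-3.057, -0.723, -0.005]
contact_force: [0.7, -1.1, -1.2]
grip_width: 0.0593
```

```bash
python3 - <<'E'
from h import *
from bench import imaging
d=imaging.grab_frame("wrist");pickle.dump(d,open("w7.pkl","wb"));cv2.imwrite("pics/w7.png",d["frame"])
o,Rm=state()
print("disc pred",proj(d,[.458,.098,.008],True),"tip",proj(d,[.458,.098,.064],True))
go(.458,.098,.14)
E
```

```text
t 7.03 tcp [0.4212 0.2772 0.1374] z [ 0. -0. -1.] yaw_y -1.106 F [ 1.   0.9 -1.3] w 0.0591 q7 -2.04
disc pred (np.float64(513.2493649425932), np.float64(279.50655740262664)) tip (np.float64(544.2518420670942), np.float64(303.9942798720601))
t 7.03 tcp [0.4212 0.2772 0.1374] z [ 0. -0. -1.] yaw_y -1.106 F [ 1.   0.9 -1.3] w 0.0591 q7 -2.04
shift cm [-4.74 17.67 -0.25]
```

View pics/w7.png

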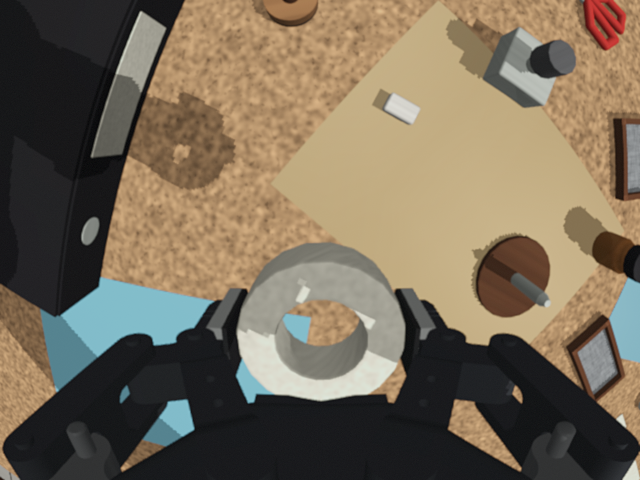

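```bash
python3 - <<'E'
from h import *
d=pickle.load(open("w7.pkl","rb"))
hsv=cv2.cvtColor(d["frame"],cv2.COLOR_BGR2HSV);g=hsv[276,513];print("disc hsv",hsv[290,500])
m=((hsv[...,0]<9)|(hsv[...,0]>172))&(hsv[...,2]<130)&(hsv[...,1]>60); m[:, :470]=0; m[:230]=0;m[325:]=0;m[:,556:]=0
for b in blobs(m,300):
    w=(onz(d,b,.008,True)*1000).astype(np.float32);print(cv2.minEnclosingCircle(w),len(b))
print("eye disc",onz(d,[(513,276)],.008,True),"tip",onz(d,[(545,300)],.062,True))
m=(hsv[...,1]<45)&(hsv[...,2]>90);m[:240]=0;m[:,:234]=0;m[:,408:]=0
for b in blobs(m,2000):
    w=(onz(d,b,.170,True)*1000).astype(np.float32);print("ring",cv2.minEnclosingCircle(w),cv2.boundingRect(b.astype(np.int32)))
go(.460,.099,.137)
E
```

```text
disc hsv [ 11 135  91]
eye disc [[0.46068326 0.1003621 ]] tip [[0.46087472 0.09786285]]
ring ((417.3004455566406, 275.3248291015625), 36.48625564575195) (236, 243, 169, 158)
t 7.03 tcp [0.4212 0.2772 0.1374] z [ 0. -0. -1.] yaw_y -1.106 F [ 1.   0.9 -1.3] w 0.0591 q7 -2.04
shift cm [-4.51 17.67  0.05]
```

Request:
{"op": "apply_moves", "data": {
  "moves": [
    [[-4.5,17.7,0],0],
    [[-4.5,17.7,0],0],
    [[-4.5,17.7,0],0],
    [[-4.5,17.7,0],0],
    [[-4.5,17.7,0],0],
    [[-4.5,17.7,0],0],
    [[-4.5,17.7,0],0],
    [[-4.5,17.7,0],0]
  ]
}}

```text
clock: 7.7
tcp_pos: [0.4595, 0.1001, 0.1365]
orientation: [-3.056, -0.725, 0.003]
contact_force: [-0.9, -0.6, -0.7]
grip_width: 0.0591
```

```bash
python3 - <<'E'
from h import *
from bench import imaging
d=pickle.load(open("w7.pkl","rb"))
hsv=cv2.cvtColor(d["frame"],cv2.COLOR_BGR2HSV)
m=(hsv[...,1]<45)&(hsv[...,2]>90);m[:240]=0;m[:,:234]=0;m[:,408:]=0
for z in(.178,.184,.19):
  for b in blobs(m,2000):
    w=(onz(d,b,z,True)*1000).astype(np.float32);print("ring",z,cv2.minEnclosingCircle(w))
d=imaging.grab_frame("wrist");pickle.dump(d,open("w8.pkl","wb"));cv2.imwrite("pics/w8.png",d["frame"])
go(.4605,.099,-.008)
E
```

```text
ring 0.178 ((421.2935791015625, 277.3282165527344), 34.18248748779297)
ring 0.184 ((424.288330078125, 278.8307189941406), 32.45457077026367)
ring 0.19 ((427.2831726074219, 280.3332824707031), 30.72675895690918)
t 7.75 tcp [0.4596 0.1006 0.1368] z [-0.002  0.    -1.   ] yaw_y -1.104 F [-0.7 -0.1 -0.3] w 0.0595 q7 -1.63
shift cm [ 0.02  0.2  14.48]
```

View pics/w8.png

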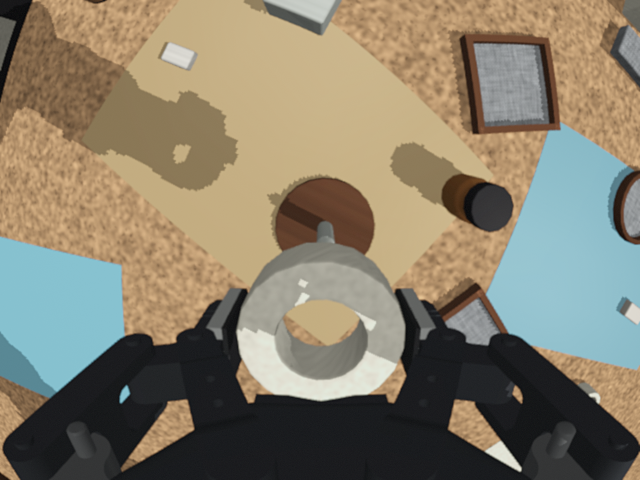

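Request:
{"op": "apply_moves", "data": {
  "moves": [
    [[-0.15,0.2,0],0],
    [[-0.15,0.2,3],0],
    [[-0.15,0.2,5],0],
    [[-0.15,0.2,7],0],
    [[-0.15,0.2,9],0],
    [[-0.15,0.2,11],0],
    [[-0.15,0.2,13],0],
    [[-0.15,0.2,14],0],
    [[-0.15,0.2,14.6],0],
    [[-0.15,0.2,14.6],0]
  ]
}}

```text
clock: 8.58
tcp_pos: [0.4593, 0.0973, -0.0093]
orientation: [-3.056, -0.725, 0.003]
contact_force: [0.6, 0.6, -0.0]
grip_width: 0.0596
```

```bash
python3 - <<'E'
from h import *
state()
E
```

```text
t 8.58 tcp [ 0.4593  0.0973 -0.0093] z [-0.002 -0.    -1.   ] yaw_y -1.105 F [ 0.6  0.6 -0. ] w 0.0596 q7 -1.81
```

Request:
{"op": "apply_moves", "data": {
  "moves": [
    [[0,0,0.15],0],
    [[0,0,0.15],0],
    [[0,0,0.15],0]
  ]
}}

```text
clock: 8.83
tcp_pos: [0.4607, 0.097, -0.0091]
orientation: [3.057, 0.723, 0.003]
contact_force: [0.1, -0.3, -1.1]
grip_width: 0.0589
```

Request:
{"op": "apply_moves", "data": {
  "moves": [
    [[0,0,0],0],
    [[0,0,0],0],
    [[0,0,0],0],
    [[0,0,0],0],
    [[0,0,-3],0],
    [[0,0,-7],0],
    [[0,0,-11],0],
    [[0,0,-15],0],
    [[0,0,-15],0],
    [[0,0,-15],0]
  ],
  "claw": 1
}}

```text
clock: 9.67
tcp_pos: [0.4617, 0.097, 0.1424]
orientation: [3.057, 0.722, 0.009]
contact_force: [-0.5, 0.3, -1.1]
grip_width: 0.0855
```

```bash
python3 - <<'E'
from h import *
from bench import imaging
d=imaging.grab_frame("wrist");pickle.dump(d,open("w9.pkl","wb"))
hsv=cv2.cvtColor(d["frame"],cv2.COLOR_BGR2HSV)
m=(hsv[...,1]<60)&(hsv[...,2]>130)
p=np.array(proj(d,[.4605,.099,.034],True))
for b in blobs(m,200):
    if np.hypot(*(b.mean(0)-p))<80: print("ring",cv2.minEnclosingCircle((onz(d,b,.031,True)*1000).astype(np.float32)))
s=imaging.grab_frame("scene");cv2.imwrite("pics/s2.png",s["frame"])
go(.41,-.2765,.14)
E
```

```text
ring ((459.2889404296875, 95.78175354003906), 30.61128044128418)
t 9.77 tcp [0.4594 0.0963 0.1395] z [-0.001 -0.001 -1.   ] yaw_y -1.106 F [-0.3 -0.1 -0.1] w 0.0852 q7 -1.63
shift cm [-2.112e+01  3.112e+01 -2.000e-02]
```

The wide roll measures (0.459, 0.096) with radius 30.6 mm at its seated height, so it is on the disc. Now the small roll.

Request:
{"op": "apply_moves", "data": {
  "moves": [
    [[-21.1,31.1,0],0],
    [[-21.1,31.1,0],0],
    [[-21.1,31.1,0],0],
    [[-21.1,31.1,0],0],
    [[-21.1,31.1,0],0],
    [[-21.1,31.1,0],0],
    [[-21.1,31.1,0],0],
    [[-21.1,31.1,0],0],
    [[-21.1,31.1,0],0],
    [[-21.1,31.1,0],0]
  ]
}}

```text
clock: 10.6
tcp_pos: [0.4071, -0.2839, 0.1381]
orientation: [3.06, 0.707, -0.006]
contact_force: [-0.5, -0.7, 0.7]
grip_width: 0.0853
```

Request:
{"op": "apply_moves", "data": {
  "moves": [
    [[0,0,0],0],
    [[0,0,0],0]
  ]
}}

```text
clock: 10.77
tcp_pos: [0.4098, -0.2747, 0.1384]
orientation: [-3.055, -0.723, 0.003]
contact_force: [-0.1, 0.7, 0.4]
grip_width: 0.0858
```

```bash
cat > ring.py <<'E'
from h import *
from bench import imaging
import sys
x,y,z=map(float,sys.argv[1:4])
d=imaging.grab_frame("wrist");pickle.dump(d,open("wl.pkl","wb"));cv2.imwrite("pics/wl.png",d["frame"])
hsv=cv2.cvtColor(d["frame"],cv2.COLOR_BGR2HSV)
m=(hsv[...,1]<60)&(hsv[...,2]>130)
p=np.array(proj(d,[x,y,z],True));print("pred",p)
for b in blobs(m,200):
    if np.hypot(*(b.mean(0)-p))<80: print("ring",cv2.minEnclosingCircle((onz(d,b,z,True)*1000).astype(np.float32)),b.mean(0))
go(x,y,.14)
E
python3 ring.py .41 -.2765 .021
```

```text
pred [322.85467148 230.70380648]
ring ((412.00811767578125, -277.9598693847656), 22.732105255126953) [325.30246914 228.77777778]
t 10.82 tcp [ 0.4103 -0.274   0.1388] z [-0.002  0.002 -1.   ] yaw_y -1.104 F [ 0.1  0.4 -0.2] w 0.0855 q7 -0.76
shift cm [-0.14  0.21 -0.12]
```

Request:
{"op": "apply_moves", "data": {
  "moves": [
    [[-0.05,0.35,3],0],
    [[-0.05,0.35,7],0],
    [[-0.05,0.35,11],0],
    [[-0.05,0.35,13.5],0],
    [[-0.05,0.35,15.2],0],
    [[-0.05,0.35,15.2],0],
    [[-0.05,0.35,15.2],0]
  ]
}}

```text
clock: 11.4
tcp_pos: [0.4117, -0.2771, -0.0126]
orientation: [-3.054, -0.727, 0.002]
contact_force: [0.7, -0.3, -0.0]
grip_width: 0.0852
```

Request:
{"op": "apply_moves", "data": {
  "moves": [
    [[0,0,0],0],
    [[0,0,0],0],
    [[0,0,0],0],
    [[0,0,0],0],
    [[0,0,0],0],
    [[0,0,0],0]
  ],
  "claw": 0,
  "grip_force": 40
}}

```text
clock: 11.9
tcp_pos: [0.4127, -0.2795, -0.0104]
orientation: [3.056, 0.723, 0.002]
contact_force: [-1.1, 2.5, 9.6]
grip_width: 0.043
```

```bash
python3 - <<'E'
from h import *
state()
E
```

```text
t 11.90 tcp [ 0.4127 -0.2795 -0.0104] z [ 0.002 -0.001 -1.   ] yaw_y -1.106 F [-1.1  2.5  9.6] w 0.0430 q7 -0.87
```

Request:
{"op": "apply_moves", "data": {
  "moves": [
    [[0,0,-1],0],
    [[0,0,-3],0],
    [[0,0,-6],0],
    [[0,0,-10],0],
    [[0,0,-14],0],
    [[0,0,-16],0],
    [[0,0,-16],0],
    [[0,0,-16],0]
  ]
}}

```text
clock: 12.57
tcp_pos: [0.4125, -0.2798, 0.15]
orientation: [3.054, 0.722, 0.004]
contact_force: [-0.3, 0.9, -1.2]
grip_width: 0.0431
```

```bash
python3 - <<'E'
from h import *
go(.46,.099,.145)
E
```

```text
t 12.57 tcp [ 0.4125 -0.2798  0.15  ] z [ 0.003 -0.002 -1.   ] yaw_y -1.106 F [-0.3  0.9 -1.2] w 0.0431 q7 -0.75
shift cm [ 21.21 -31.74   0.42]
```

Request:
{"op": "apply_moves", "data": {
  "moves": [
    [[21.2,-31.7,0.2],0],
    [[21.2,-31.7,0.2],0],
    [[21.2,-31.7,0.2],0],
    [[21.2,-31.7,0.2],0],
    [[21.2,-31.7,0.2],0],
    [[21.2,-31.7,0.2],0],
    [[21.2,-31.7,0.2],0],
    [[21.2,-31.7,0.2],0],
    [[21.2,-31.7,0.2],0],
    [[21.2,-31.7,0.2],0]
  ]
}}

```text
clock: 13.4
tcp_pos: [0.4587, 0.1072, 0.1456]
orientation: [-3.05, -0.737, -0.001]
contact_force: [-0.1, 0.8, -0.3]
grip_width: 0.043
```

Request:
{"op": "apply_moves", "data": {
  "moves": [
    [[0,0,0],0],
    [[0,0,0],0],
    [[0,0,0],0]
  ]
}}

```text
clock: 13.65
tcp_pos: [0.4584, 0.0973, 0.1451]
orientation: [3.057, 0.72, -0.004]
contact_force: [0.1, -0.9, -0.2]
grip_width: 0.043
```

```bash
python3 - <<'E'
from h import *
from bench import imaging
d=imaging.grab_frame("wrist");pickle.dump(d,open("wl.pkl","wb"));cv2.imwrite("pics/w10.png",d["frame"])
hsv=cv2.cvtColor(d["frame"],cv2.COLOR_BGR2HSV)
o,Rm=state();z=o["tcp_pos"][2]+.0115+.022
m=(hsv[...,1]<60)&(hsv[...,2]>90);m[:265]=0
for b in blobs(m,1000): print(cv2.boundingRect(b.astype(np.int32)),"ring",cv2.minEnclosingCircle((onz(d,b,z,True)*1000).astype(np.float32)))
go(.46,.099,.024)
E
```

```text
t 13.70 tcp [0.4587 0.0971 0.1453] z [-0.002 -0.001 -1.   ] yaw_y -1.109 F [-0.6  0.4  0.3] w 0.0433 q7 -1.63
(434, 291, 69, 51) ring ((481.256591796875, 41.47261047363281), 17.20024299621582)
(263, 265, 116, 108) ring ((460.631103515625, 97.9537353515625), 24.512643814086914)
t 13.70 tcp [0.4587 0.0971 0.1453] z [-0.002 -0.001 -1.   ] yaw_y -1.109 F [-0.6  0.4  0.3] w 0.0433 q7 -1.63
shift cm [ 0.23 -0.12 12.13]
```

View pics/w10.png

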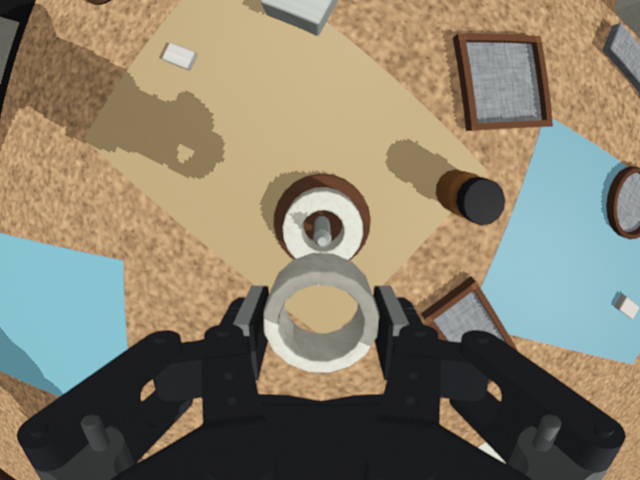

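The wide roll sits flat on the disc with the pin through it at (322,230). The small roll is held level at (321,312). Lowering it now.

Request:
{"op": "apply_moves", "data": {
  "moves": [
    [[0.1,0,3],0],
    [[0.1,0,5],0],
    [[0.1,0,7],0],
    [[0.1,0,9],0],
    [[0.1,0,10.5],0],
    [[0.1,0,11.5],0],
    [[0.1,0,12],0],
    [[0.1,0,12.2],0],
    [[0.1,0,12.2],0]
  ]
}}

```text
clock: 14.45
tcp_pos: [0.4602, 0.099, 0.0242]
orientation: [3.057, 0.722, -0.0]
contact_force: [-0.3, -0.5, -0.7]
grip_width: 0.043
```

```bash
python3 - <<'E'
from h import *
state()
E
```

```text
t 14.45 tcp [0.4602 0.099  0.0242] z [-0.    -0.001 -1.   ] yaw_y -1.107 F [-0.3 -0.5 -0.7] w 0.0430 q7 -1.80
```

Request:
{"op": "apply_moves", "data": {
  "moves": [
    [[0,0,0.15],0],
    [[0,0,0.15],0]
  ]
}}

```text
clock: 14.62
tcp_pos: [0.4609, 0.0995, 0.0236]
orientation: [3.057, 0.723, 0.002]
contact_force: [-1.4, -1.7, 5.7]
grip_width: 0.0427
```

Request:
{"op": "apply_moves", "data": {
  "moves": [
    [[0,0,0],0],
    [[0,0,0],0],
    [[0,0,0],0],
    [[0,0,0],0],
    [[0,0,-3],0],
    [[0,0,-7],0],
    [[0,0,-11],0],
    [[0,0,-14],0],
    [[0,0,-14],0],
    [[0,0,-14],0]
  ],
  "claw": 1
}}

```text
clock: 15.45
tcp_pos: [0.4615, 0.0999, 0.1644]
orientation: [3.057, 0.723, 0.007]
contact_force: [-0.6, -0.4, -0.8]
grip_width: 0.0851
```

```bash
python3 ring.py .46 .098 .055; python3 - <<'E'
from h import *
d=pickle.load(open("wl.pkl","rb"))
print(proj(d,[.573,.38,.07],True))
go(.574,.38,.20)
E
```

```text
pred [321.32460396 236.12695967]
ring ((464.3673400878906, 98.42512512207031), 28.067686080932617) [323.53365385 230.03365385]
t 15.50 tcp [0.4603 0.0995 0.1628] z [ 0.001 -0.    -1.   ] yaw_y -1.106 F [0.  0.2 0.2] w 0.0856 q7 -1.62
shift cm [-0.09  0.12  2.28]
(np.float64(75.9274041190362), np.float64(-25.676135978825556))
t 15.50 tcp [0.4603 0.0995 0.1628] z [ 0.001 -0.    -1.   ] yaw_y -1.106 F [0.  0.2 0.2] w 0.0856 q7 -1.62
shift cm [ 22.74 -19.99  -3.71]
```

Request:
{"op": "apply_moves", "data": {
  "moves": [
    [[22.7,-20,-2.5],0],
    [[22.7,-20,-2.5],0],
    [[22.7,-20,-2.5],0],
    [[22.7,-20,-2.5],0],
    [[22.7,-20,-2.5],0],
    [[22.7,-20,-2.5],0],
    [[22.7,-20,-2.5],0],
    [[22.7,-20,-2.5],0],
    [[22.7,-20,-2.5],0],
    [[22.7,-20,-2.5],0]
  ]
}}

```text
clock: 16.33
tcp_pos: [0.5722, 0.3802, 0.1848]
orientation: [3.055, 0.726, -0.006]
contact_force: [0.9, -0.4, 0.3]
grip_width: 0.0856
```

```bash
python3 - <<'E'
from h import *
from bench import imaging
d=imaging.grab_frame("wrist");s=imaging.grab_frame("scene");pickle.dump(d,open("w11.pkl","wb"))
u,v=map(int,proj(d,[.574,.38,.05],True));print("pred",proj(d,[.574,.38,.076],True),proj(d,[.574,.38,0.018],True));state()
print("ofs",u-100,v-100)
A=cv2.resize(d["frame"][v-100:v+100,u-100:u+100],(400,400));B=cv2.resize(s["frame"][165:245,300:380],(400,400),interpolation=cv2.INTER_CUBIC)
cv2.imwrite("pics/p11.png",np.hstack([A,B]))
E
```

```text
pred (np.float64(321.3790492736629), np.float64(230.19546473953835)) (np.float64(321.16987743485976), np.float64(214.73842027215045))
t 16.43 tcp [0.573  0.378  0.1858] z [-0.002 -0.003 -1.   ] yaw_y -1.107 F [-0.3 -0.6  0.5] w 0.0854 q7 -2.03
ofs 221 122
```

View pics/p11.png

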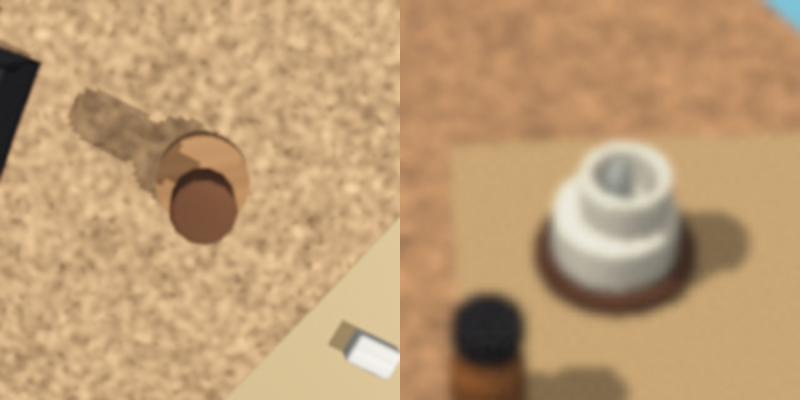

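Both rolls sit stacked on the stand over the pin. The stamp knob top is at crop (203,210), which is full-image (322.5,227), and the foot is centred at (322.5,208.5).

```bash
python3 - <<'E'
from h import *
d=pickle.load(open("w11.pkl","rb"))
k=onz(d,[(322.5,226.5)],.076,True)[0];f=onz(d,[(322.5,209)],.018,True)[0];print(k,f)
c=(k+f)/2;go(c[0],c[1],.036)
E
```

```text
[0.57686856 0.38052148] [0.57916548 0.38128044]
t 16.43 tcp [0.573  0.378  0.1858] z [-0.002 -0.003 -1.   ] yaw_y -1.107 F [-0.3 -0.6  0.5] w 0.0854 q7 -2.03
shift cm [ 0.62 -0.06 14.98]
```

Request:
{"op": "apply_moves", "data": {
  "moves": [
    [[0.5,0,3],0],
    [[0.5,0,7],0],
    [[0.5,0,10],0],
    [[0.5,0,12.5],0],
    [[0.5,0,14.2],0],
    [[0.5,0,15],0],
    [[0.5,0,15],0],
    [[0.5,0,15],0]
  ]
}}

```text
clock: 17.1
tcp_pos: [0.5783, 0.3816, 0.0381]
orientation: [3.057, 0.722, 0.0]
contact_force: [1.2, 0.6, 0.5]
grip_width: 0.0851
```

Request:
{"op": "apply_moves", "data": {
  "moves": [
    [[0,0,0],0],
    [[0,0,0],0],
    [[0,0,0],0],
    [[0,0,0],0],
    [[0,0,0],0],
    [[0,0,0],0],
    [[0,0,0],0]
  ],
  "claw": 0,
  "grip_force": 50
}}

```text
clock: 17.68
tcp_pos: [0.5784, 0.3826, 0.0383]
orientation: [-3.057, -0.723, -0.002]
contact_force: [-0.6, -0.6, 4.3]
grip_width: 0.0241
```

Request:
{"op": "apply_moves", "data": {
  "moves": [
    [[0,0,-1],0],
    [[0,0,-3],0],
    [[0,0,-6],0],
    [[0,0,-10],0],
    [[0,0,-13],0],
    [[0,0,-13],0],
    [[0,0,-13],0]
  ]
}}

```text
clock: 18.27
tcp_pos: [0.5787, 0.3835, 0.1703]
orientation: [-3.055, -0.723, -0.006]
contact_force: [-0.5, 0.2, -0.7]
grip_width: 0.0244
```

```bash
python3 - <<'E'
from h import *
go(.6295,-.186,.165)
E
```

```text
t 18.27 tcp [0.5787 0.3835 0.1703] z [ 0.004  0.003 -1.   ] yaw_y -1.106 F [-0.5  0.2 -0.7] w 0.0244 q7 -2.03
shift cm [-21.    53.19   0.4 ]
```

Request:
{"op": "apply_moves", "data": {
  "moves": [
    [[-10.5,26.6,0.2],0],
    [[-10.5,26.6,0.2],0],
    [[-10.5,26.6,0.2],0],
    [[-10.5,26.6,0.2],0],
    [[-10.5,26.6,0.2],0],
    [[-10.5,26.6,0.2],0],
    [[-21,53.2,0.4],0],
    [[-21,53.2,0.4],0],
    [[-21,53.2,0.4],0],
    [[-21,53.2,0.4],0]
  ]
}}

```text
clock: 19.1
tcp_pos: [0.6134, -0.0347, 0.1631]
orientation: [-3.056, -0.724, 0.004]
contact_force: [0.5, -0.2, -0.9]
grip_width: 0.0243
```

```bash
python3 - <<'E'
from h import *
go(.6295,-.186,.165)
E
```

```text
t 19.10 tcp [ 0.6134 -0.0347  0.1631] z [-0.003 -0.    -1.   ] yaw_y -1.106 F [ 0.5 -0.2 -0.9] w 0.0243 q7 -1.37
shift cm [-5.34 14.24 -0.2 ]
```

Request:
{"op": "apply_moves", "data": {
  "moves": [
    [[-5.2,13.2,0],0],
    [[-5.2,13.2,0],0],
    [[-5.2,13.2,0],0],
    [[-5.2,13.2,0],0],
    [[-5.2,13.2,0],0],
    [[-5.2,13.2,0],0],
    [[-5.2,13.2,0],0],
    [[-5.2,13.2,0],0]
  ]
}}

```text
clock: 19.77
tcp_pos: [0.6273, -0.1714, 0.164]
orientation: [-3.054, -0.728, 0.001]
contact_force: [-0.1, 0.6, -2.3]
grip_width: 0.0246
```

```bash
python3 - <<'E'
from h import *
from bench import imaging
d=imaging.grab_frame("wrist");pickle.dump(d,open("w12.pkl","wb"))
o,Rm=state()
hsv=cv2.cvtColor(d["frame"],cv2.COLOR_BGR2HSV)
print("pred tray",proj(d,[.6295,-.186,.008],True))
m=(hsv[...,1]<60)&(hsv[...,2]>60);m[330:]=0
for b in blobs(m,500):
    q=onz(d,b,.005,True)*1000;c=q.mean(0)
    if 560<c[0]<700 and -260<c[1]<-110: print("felt",cv2.minEnclosingCircle(q.astype(np.float32)),cv2.boundingRect(b.astype(np.int32)))
go(.6295,-.186,.05)
E
```

```text
t 19.82 tcp [ 0.6274 -0.1715  0.1642] z [-0.001  0.001 -1.   ] yaw_y -1.103 F [-0.5  0.1 -1. ] w 0.0246 q7 -1.15
pred tray (np.float64(336.7530441194397), np.float64(224.8595321752187))
felt ((630.8102416992188, -185.9189453125), 32.74416732788086) (300, 186, 75, 67)
t 19.82 tcp [ 0.6274 -0.1715  0.1642] z [-0.001  0.001 -1.   ] yaw_y -1.103 F [-0.5  0.1 -1. ] w 0.0246 q7 -1.15
shift cm [-0.47  1.4  11.42]
```

Request:
{"op": "apply_moves", "data": {
  "moves": [
    [[-0.4,1.4,0],0],
    [[-0.4,1.4,3],0],
    [[-0.4,1.4,6],0],
    [[-0.4,1.4,8],0],
    [[-0.4,1.4,10],0],
    [[-0.4,1.4,11.2],0],
    [[-0.4,1.4,11.8],0],
    [[-0.4,1.4,12.1],0],
    [[-0.4,1.4,12.1],0]
  ]
}}

```text
clock: 20.57
tcp_pos: [0.6307, -0.1883, 0.0438]
orientation: [3.057, 0.724, 0.001]
contact_force: [-0.2, -0.7, -0.1]
grip_width: 0.0241
```

```bash
python3 - <<'E'
from h import *
state()
E
```

```text
t 20.57 tcp [ 0.6307 -0.1883  0.0438] z [ 0. -0. -1.] yaw_y -1.106 F [-0.2 -0.7 -0.1] w 0.0241 q7 -1.18
```

Not touching yet, so I'll ease down a little and release.

Request:
{"op": "apply_moves", "data": {
  "moves": [
    [[0,0,0.1],0],
    [[0,0,0.2],0],
    [[0,0,0.2],0]
  ]
}}

```text
clock: 20.82
tcp_pos: [0.6309, -0.1883, 0.0425]
orientation: [3.056, 0.723, 0.002]
contact_force: [0.4, -0.5, -1.2]
grip_width: 0.0241
```

Request:
{"op": "apply_moves", "data": {
  "moves": [
    [[0,0,0],0],
    [[0,0,0],0],
    [[0,0,0],0],
    [[0,0,0],0],
    [[0,0,0],0],
    [[0,0,0],0],
    [[0,0,-3],0],
    [[0,0,-7],0],
    [[0,0,-11],0],
    [[0,0,-11],0]
  ],
  "claw": 1
}}

```text
clock: 21.65
tcp_pos: [0.6354, -0.1886, 0.1604]
orientation: [3.052, 0.722, 0.019]
contact_force: [2.1, -0.2, 1.5]
grip_width: 0.0856
```

```bash
python3 - <<'E'
from h import *
go(.568,-.368,.17)
E
```

```text
t 21.65 tcp [ 0.6354 -0.1886  0.1604] z [ 0.013 -0.003 -1.   ] yaw_y -1.106 F [ 2.1 -0.2  1.5] w 0.0856 q7 -1.13
shift cm [-14.05  13.03  -0.99]
```

Request:
{"op": "apply_moves", "data": {
  "moves": [
    [[-14,13,-1],0],
    [[-14,13,-1],0],
    [[-14,13,-1],0],
    [[-14,13,-1],0],
    [[-14,13,-1],0],
    [[-14,13,-1],0],
    [[-14,13,-1],0],
    [[-14,13,-1],0],
    [[-14,13,-1],0]
  ]
}}

```text
clock: 22.4
tcp_pos: [0.5644, -0.365, 0.1616]
orientation: [-3.055, -0.728, -0.001]
contact_force: [0.2, -0.1, 0.6]
grip_width: 0.0851
```

```bash
python3 - <<'E'
from h import *
from bench import imaging
d=imaging.grab_frame("wrist");pickle.dump(d,open("w13.pkl","wb"));cv2.imwrite("pics/w13.png",d["frame"])
o,Rm=state();print(proj(d,[.567,-.369,.076],True),proj(d,[.6305,-.187,.08],True))
E
```

```text
t 22.45 tcp [ 0.5644 -0.3649  0.1616] z [ 0.     0.001 -1.   ] yaw_y -1.103 F [0.2 0.7 0.3] w 0.0854 q7 -0.82
(np.float64(327.3255980281524), np.float64(240.41583335536342)) (np.float64(134.28251661186593), np.float64(49.13783035452704))
```

View pics/w13.png

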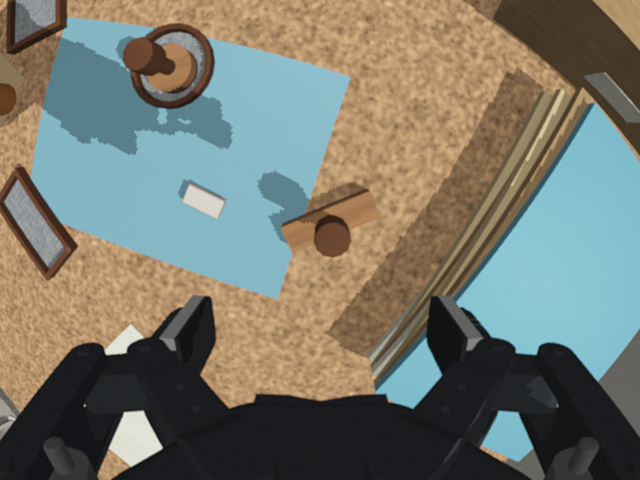

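The round stamp stands inside the round tray. The bar knob is at (332,237), its foot runs (285,236)–(375,203), and the folder edge runs (372,362)–(545,92).

```bash
python3 - <<'E'
from h import *
d=pickle.load(open("w13.pkl","rb"));o,Rm=state()
k=onz(d,[(332,237)],.076,True)[0];print("knob",k)
q=onz(d,[(281,223),(369,190),(289,249),(381,216)],.018,True);print(q)
for a,b in((0,1),(2,3)): v=q[b]-q[a];print(np.degrees(np.arctan2(v[1],v[0])),np.linalg.norm(v))
print("centre",q.mean(0))
for z in(0,.04):
  e=onz(d,[(372,362),(545,92)],z,True); n=e[1]-e[0];n/=np.linalg.norm(n);nn=np.array([-n[1],n[0]]);print("folder",z,e,"perp dist",nn@(k-e[0]),"yaw normal",np.degrees(np.arctan2(nn[1],nn[0])))
go(k[0],k[1],.036)
E
```

```text
t 22.45 tcp [ 0.5644 -0.3649  0.1616] z [ 0.     0.001 -1.   ] yaw_y -1.103 F [0.2 0.7 0.3] w 0.0854 q7 -0.82
knob [ 0.5705537  -0.37073619]
[[ 0.54963244 -0.33572774]
 [ 0.60709585 -0.3880606 ]
 [ 0.53230988 -0.3514209 ]
 [ 0.59253538 -0.4073584 ]]
-42.32463397596044 0.07772240316146044
-42.88596496243507 0.08219558718300414
centre [ 0.57039339 -0.37064191]
folder 0 [[ 0.45555284 -0.4789458 ]
 [ 0.77562824 -0.49994454]] perp dist 0.11550600559974514 yaw normal 86.24645480189398
folder 0.04 [[ 0.47655025 -0.46098723]
 [ 0.75652206 -0.47935495]] perp dist 0.09621136490092363 yaw normal 86.24645480189398
t 22.45 tcp [ 0.5644 -0.3649  0.1616] z [ 0.     0.001 -1.   ] yaw_y -1.103 F [0.2 0.7 0.3] w 0.0854 q7 -0.82
shift cm [ 0.27  0.8  12.56]
```

Request:
{"op": "apply_moves", "data": {
  "moves": [
    [[0.25,0.75,3],0],
    [[0.25,0.75,6],0],
    [[0.25,0.75,9],0],
    [[0.25,0.75,11],0],
    [[0.25,0.75,12.2],0],
    [[0.25,0.75,12.5],0],
    [[0.25,0.75,12.5],0],
    [[0.25,0.75,12.5],0]
  ]
}}

```text
clock: 23.12
tcp_pos: [0.5703, -0.3727, 0.038]
orientation: [3.056, 0.724, 0.003]
contact_force: [0.6, -0.5, 0.8]
grip_width: 0.0852
```

Request:
{"op": "apply_moves", "data": {
  "moves": [
    [[0,0,0],0],
    [[0,0,0],0],
    [[0,0,0],0],
    [[0,0,0],0],
    [[0,0,0],0],
    [[0,0,0],0],
    [[0,0,0],0]
  ],
  "claw": 0,
  "grip_force": 60
}}

```text
clock: 23.7
tcp_pos: [0.5691, -0.3728, 0.0371]
orientation: [3.057, 0.723, 0.0]
contact_force: [-0.5, 0.9, 4.3]
grip_width: 0.0241
```

```bash
python3 - <<'E'
from h import *
state()
E
```

```text
t 23.70 tcp [ 0.5691 -0.3728  0.0371] z [ 0. -0. -1.] yaw_y -1.106 F [-0.5  0.9  4.3] w 0.0241 q7 -0.87
```

Request:
{"op": "apply_moves", "data": {
  "moves": [
    [[0,0,-1],0],
    [[0,0,-3],0],
    [[0,0,-6],0],
    [[0,0,-10],0],
    [[0,0,-13],0],
    [[0,0,-13],0],
    [[0,0,-13],0]
  ]
}}

```text
clock: 24.28
tcp_pos: [0.5701, -0.3733, 0.1693]
orientation: [3.054, 0.722, 0.005]
contact_force: [-0.4, 0.6, -1.7]
grip_width: 0.024
```

```bash
python3 - <<'E'
from h import *
go(.424,-.0875,.165)
E
```

```text
t 24.28 tcp [ 0.5701 -0.3733  0.1693] z [ 0.004 -0.002 -1.   ] yaw_y -1.106 F [-0.4  0.6 -1.7] w 0.0240 q7 -0.82
shift cm [ -0.26 -32.1    0.31]
```

Request:
{"op": "apply_moves", "data": {
  "moves": [
    [[-0.3,-32.1,0.3],1.264],
    [[-0.3,-32.1,0.3],1.264],
    [[-0.3,-32.1,0.3],1.264],
    [[-0.3,-32.1,0.3],1.264],
    [[-0.3,-32.1,0.3],1.264],
    [[-0.3,-32.1,0.3],1.264],
    [[-0.3,-32.1,0.3],1.264],
    [[-0.3,-32.1,0.3],1.264],
    [[-0.3,-32.1,0.3],1.264],
    [[-0.3,-32.1,0.3],1.264]
  ]
}}

```text
clock: 25.12
tcp_pos: [0.4201, -0.0853, 0.1624]
orientation: [2.9, -1.205, -0.005]
contact_force: [0.1, -0.5, -1.1]
grip_width: 0.0241
```

```bash
python3 - <<'E'
from h import *
go(.424,-.0875,.165,-1.106-1.264)
E
```

```text
t 25.12 tcp [ 0.4201 -0.0853  0.1624] z [-0.003  0.    -1.   ] yaw_y -2.359 F [ 0.1 -0.5 -1.1] w 0.0241 q7 -2.38
shift cm [ 0.43 -0.12 -0.26] roll 0.011
```

Now I'll let it settle and check the tray felt and the held foot's yaw from the wrist camera.

Request:
{"op": "apply_moves", "data": {
  "moves": [
    [[0.1,0,0],0.01],
    [[0.1,0,0],0.01],
    [[0.1,0,0],0.01]
  ]
}}

```text
clock: 25.37
tcp_pos: [0.4226, -0.0881, 0.1629]
orientation: [2.898, -1.212, -0.002]
contact_force: [-0.5, 0.0, -2.1]
grip_width: 0.0239
```

```bash
python3 - <<'E'
from h import *
from bench import imaging
d=imaging.grab_frame("wrist");pickle.dump(d,open("w14.pkl","wb"));cv2.imwrite("pics/w14.png",d["frame"])
o,Rm=state()
print("pred tray",proj(d,[.424,-.0875,.004],True))
hsv=cv2.cvtColor(d["frame"],cv2.COLOR_BGR2HSV)
m=(hsv[...,1]<50)&(hsv[...,2]>60);
for b in blobs(m,300):
    q=onz(d,b,.005,True)*1000;c=q.mean(0)
    if abs(c[0]-424)<80 and abs(c[1]+87)<80: print("felt",cv2.minAreaRect(q.astype(np.float32)),cv2.boundingRect(b.astype(np.int32)))
go(.424,-.0875,.045)
E
```

```text
t 25.42 tcp [ 0.4228 -0.0881  0.1631] z [-0.001  0.    -1.   ] yaw_y -2.364 F [-0.6  0.6 -2.2] w 0.0242 q7 -2.38
pred tray (np.float64(318.4829718759288), np.float64(218.8977743548857))
felt ((425.4273681640625, -86.49615478515625), (103.24678802490234, 45.25785446166992), 65.32579803466797) (253, 175, 126, 87)
t 25.42 tcp [ 0.4228 -0.0881  0.1631] z [-0.001  0.    -1.   ] yaw_y -2.364 F [-0.6  0.6 -2.2] w 0.0242 q7 -2.38
shift cm [ 0.05 -0.13 11.81]
```

View pics/w14.png

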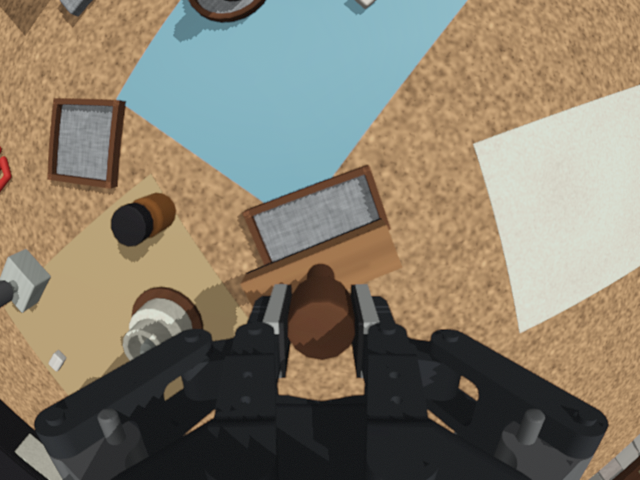

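The held foot is parallel to the tray. The felt centre measures (0.4254, -0.0865) with yaw 65.3°.

Request:
{"op": "apply_moves", "data": {
  "moves": [
    [[0.05,-0.3,0],0],
    [[0.05,-0.3,3],0],
    [[0.05,-0.3,6],0],
    [[0.05,-0.3,8],0],
    [[0.05,-0.3,10],0],
    [[0.05,-0.3,11.2],0],
    [[0.05,-0.3,11.8],0],
    [[0.05,-0.3,12.1],0],
    [[0.05,-0.3,12.1],0],
    [[0.05,-0.3,12.1],0]
  ]
}}

```text
clock: 26.25
tcp_pos: [0.4262, -0.0861, 0.0431]
orientation: [-2.896, 1.216, -0.001]
contact_force: [0.4, -0.5, -0.2]
grip_width: 0.0243
```

```bash
python3 - <<'E'
from h import *
state()
E
```

```text
t 26.25 tcp [ 0.4262 -0.0861  0.0431] z [ 0.001 -0.    -1.   ] yaw_y -2.366 F [ 0.4 -0.5 -0.2] w 0.0243 q7 -2.52
```

Request:
{"op": "apply_moves", "data": {
  "moves": [
    [[0,0,0.1],0],
    [[0,0,0.2],0],
    [[0,0,0.2],0]
  ]
}}

```text
clock: 26.5
tcp_pos: [0.4262, -0.0861, 0.0411]
orientation: [-2.896, 1.216, -0.002]
contact_force: [0.5, 0.8, 0.5]
grip_width: 0.0243
```

Request:
{"op": "apply_moves", "data": {
  "moves": [
    [[0,0,0],0],
    [[0,0,0],0],
    [[0,0,0],0],
    [[0,0,0],0],
    [[0,0,0],0],
    [[0,0,0],0],
    [[0,0,-3],0],
    [[0,0,-7],0],
    [[0,0,-11],0],
    [[0,0,-12],0]
  ],
  "claw": 1
}}

```text
clock: 27.33
tcp_pos: [0.4287, -0.0862, 0.1658]
orientation: [-2.895, 1.216, -0.012]
contact_force: [0.8, 0.2, -0.4]
grip_width: 0.0852
```

```bash
python3 - <<'E'
from h import *
from bench import imaging
d=imaging.grab_frame("wrist");pickle.dump(d,open("w15.pkl","wb"));cv2.imwrite("pics/w15.png",d["frame"])
go(.6175,.191,.18,-1.106)
E
```

```text
t 27.38 tcp [ 0.4289 -0.0864  0.1654] z [ 0.009 -0.002 -1.   ] yaw_y -2.366 F [0.5 0.3 0.6] w 0.0856 q7 -2.39
shift cm [ -6.6  -32.9   -1.34] roll -1.260
```

Request:
{"op": "apply_moves", "data": {
  "moves": [
    [[-6.6,-32.9,-1.3],-1.26],
    [[-6.6,-32.9,-1.3],-1.26],
    [[-6.6,-32.9,-1.3],-1.26],
    [[-6.6,-32.9,-1.3],-1.26],
    [[-6.6,-32.9,-1.3],-1.26],
    [[-6.6,-32.9,-1.3],-1.26],
    [[-6.6,-32.9,-1.3],-1.26],
    [[-6.6,-32.9,-1.3],-1.26],
    [[-6.6,-32.9,-1.3],-1.26],
    [[-6.6,-32.9,-1.3],-1.26]
  ]
}}

```text
clock: 28.22
tcp_pos: [0.6143, 0.1953, 0.172]
orientation: [-3.054, -0.724, 0.001]
contact_force: [0.6, -0.3, -0.6]
grip_width: 0.0854
```

Request:
{"op": "apply_moves", "data": {
  "moves": [
    [[0,0,0],0],
    [[0,0,0],0],
    [[0,0,0],0]
  ]
}}

```text
clock: 28.47
tcp_pos: [0.6139, 0.1906, 0.1728]
orientation: [3.062, 0.702, -0.002]
contact_force: [0.8, 0.9, 0.1]
grip_width: 0.0857
```

```bash
python3 - <<'E'
from h import *
from bench import imaging
d=imaging.grab_frame("wrist");pickle.dump(d,open("w16.pkl","wb"));w=pickle.load(open("w15.pkl","rb"))
o,Rm=state();print(proj(d,[.6175,.191,.076],True));u,v=map(int,proj(d,[.6175,.191,.05],True));print("ofs",u-80,v-80)
A=cv2.resize(d["frame"][v-80:v+80,u-80:u+80],(400,400),interpolation=cv2.INTER_CUBIC);B=cv2.resize(w["frame"],(400,300))
cv2.imwrite("pics/p16.png",np.hstack([A,np.vstack([B,np.zeros((100,400,3),np.uint8)])]))
E
```

```text
t 28.52 tcp [0.6141 0.1906 0.1732] z [-0.    -0.001 -1.   ] yaw_y -1.120 F [-0.1 -0.2 -0.1] w 0.0852 q7 -1.81
(np.float64(321.78035170876456), np.float64(232.11042862029163))
ofs 241 144
```

View pics/p16.png

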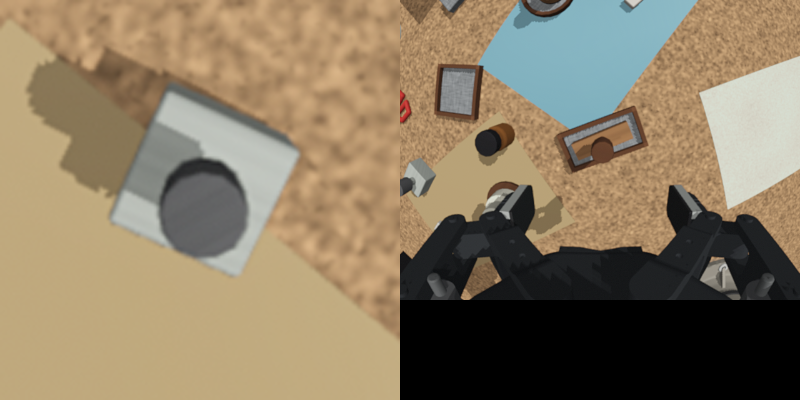

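The bar stamp sits centred in the long tray. The weight's top corners are at crop (172,92), (298,155), (238,276) and (112,216), with the knob centre at (203,213).

```bash
python3 - <<'E'
from h import *
d=pickle.load(open("w16.pkl","rb"));o,Rm=state();of=np.array([241,144])
f=lambda L,z:onz(d,np.array(L)/2.5+of,z,True)
q=f([(172,92),(298,155),(238,276),(112,216)],.034);k=f([(203,213)],.076)[0];print(q,q.mean(0),k)
for i in range(4): v=q[(i+1)%4]-q[i];print(np.degrees(np.arctan2(v[1],v[0]))%90,np.linalg.norm(v))
go(k[0],k[1],.036)
E
```

```text
t 28.52 tcp [0.6141 0.1906 0.1732] z [-0.    -0.001 -1.   ] yaw_y -1.120 F [-0.1 -0.2 -0.1] w 0.0852 q7 -1.81
[[0.64212653 0.21335734]
 [0.6414818  0.16779991]
 [0.59624591 0.16714697]
 [0.59671845 0.21363633]] [0.61914317 0.19048514] [0.61952645 0.19165283]
89.1892103942145 0.045561997227311996
0.8269601417737533 0.04524060807530621
89.41763663415009 0.046491769641756345
89.64797609999903 0.0454089354064816
t 28.52 tcp [0.6141 0.1906 0.1732] z [-0.    -0.001 -1.   ] yaw_y -1.120 F [-0.1 -0.2 -0.1] w 0.0852 q7 -1.81
shift cm [ 0.55  0.14 13.71]
```

Request:
{"op": "apply_moves", "data": {
  "moves": [
    [[0.5,0.1,3],0],
    [[0.5,0.1,6],0],
    [[0.5,0.1,9],0],
    [[0.5,0.1,11.5],0],
    [[0.5,0.1,13.2],0],
    [[0.5,0.1,13.7],0],
    [[0.5,0.1,13.7],0],
    [[0.5,0.1,13.7],0]
  ]
}}

```text
clock: 29.18
tcp_pos: [0.6198, 0.1928, 0.0376]
orientation: [-3.061, -0.707, -0.002]
contact_force: [-0.2, 0.1, 1.1]
grip_width: 0.0856
```

Request:
{"op": "apply_moves", "data": {
  "moves": [
    [[0,0,0],0],
    [[0,0,0],0],
    [[0,0,0],0],
    [[0,0,0],0],
    [[0,0,0],0],
    [[0,0,0],0],
    [[0,0,0],0]
  ],
  "claw": 0,
  "grip_force": 85
}}

```text
clock: 29.77
tcp_pos: [0.6198, 0.1925, 0.0374]
orientation: [3.06, 0.707, 0.001]
contact_force: [-0.5, -2.2, 6.2]
grip_width: 0.0235
```

Request:
{"op": "apply_moves", "data": {
  "moves": [
    [[0,0,-1],0],
    [[0,0,-3],0],
    [[0,0,-5.5],0],
    [[0,0,-8.5],0],
    [[0,0,-11],0],
    [[0,0,-12],0],
    [[0,0,-12],0],
    [[0,0,-12],0]
  ]
}}

```text
clock: 30.43
tcp_pos: [0.6186, 0.1921, 0.1555]
orientation: [3.06, 0.708, -0.002]
contact_force: [-1.4, -0.5, -7.6]
grip_width: 0.0235
```

```bash
python3 - <<'E'
from h import *
go(.64,.013,.16,-1.12+.615)
E
```

```text
t 30.43 tcp [0.6186 0.1921 0.1555] z [-0.001 -0.001 -1.   ] yaw_y -1.116 F [-1.4 -0.5 -7.6] w 0.0235 q7 -1.82
shift cm [-5.94 17.04 -0.43] roll -0.611
```

Request:
{"op": "apply_moves", "data": {
  "moves": [
    [[-1.5,4.3,0],-0.15],
    [[-3,8.5,0],-0.3],
    [[-4,11.5,0],-0.42],
    [[-5,14,0],-0.52],
    [[-5.6,16,0],-0.58],
    [[-5.9,17,0],-0.611],
    [[-5.9,17,0],-0.611],
    [[-5.9,17,0],-0.611],
    [[-5.9,17,0],-0.611],
    [[-5.9,17,0],-0.611]
  ]
}}

```text
clock: 31.27
tcp_pos: [0.6401, 0.0162, 0.1559]
orientation: [-2.703, -1.598, 0.001]
contact_force: [0.3, 0.5, -6.6]
grip_width: 0.0233
```

```bash
python3 - <<'E'
from h import *
from bench import imaging
d=imaging.grab_frame("wrist");pickle.dump(d,open("w17.pkl","wb"));cv2.imwrite("pics/w17.png",d["frame"])
o,Rm=state()
hsv=cv2.cvtColor(d["frame"],cv2.COLOR_BGR2HSV)
print("pred",proj(d,[.64,.013,.004],True))
m=(hsv[...,1]<50)&(hsv[...,2]>60)
for b in blobs(m,300):
    q=onz(d,b,.005,True)*1000;c=q.mean(0)
    if abs(c[0]-640)<80 and abs(c[1]-13)<80: print("felt",cv2.minAreaRect(q.astype(np.float32)),cv2.boundingRect(b.astype(np.int32)))
go(.64,.013,.045)
E
```

```text
t 31.32 tcp [0.6404 0.016  0.1562] z [-0.001  0.001 -1.   ] yaw_y -0.503 F [ 1.   0.4 -5.6] w 0.0235 q7 -0.99
pred (np.float64(322.41120659376867), np.float64(223.7249427634581))
felt ((627.2543334960938, -18.574935913085938), (155.70130920410156, 107.78961944580078), 54.292259216308594) (263, 169, 125, 166)
t 31.32 tcp [0.6404 0.016  0.1562] z [-0.001  0.001 -1.   ] yaw_y -0.503 F [ 1.   0.4 -5.6] w 0.0235 q7 -0.99
shift cm [-0.28  0.13 11.12]
```

View pics/w17.png

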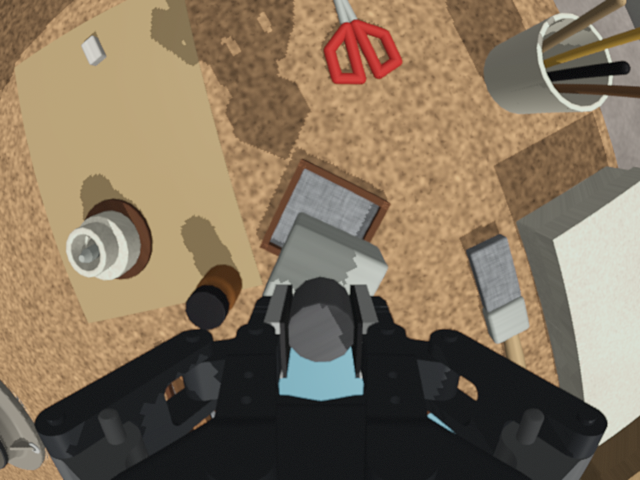

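```bash
python3 - <<'E'
from h import *
d=pickle.load(open("w17.pkl","rb"))
q=onz(d,[(304,159.5),(388.5,204),(262,246)],.014,True);print(q,"c",(q[1]+q[2])/2,np.linalg.norm(q[1]-q[0]),np.linalg.norm(q[2]-q[0]))
c=(q[1]+q[2])/2;c=(c+[.640,.013])/2;go(c[0],c[1],.043)
E
```

```text
[[0.6535734  0.06839579]
 [0.69689959 0.00343699]
 [0.58708991 0.02279815]] c [0.64199475 0.01311757] 0.07808203538778724 0.08061760663015359
t 31.32 tcp [0.6404 0.016  0.1562] z [-0.001  0.001 -1.   ] yaw_y -0.503 F [ 1.   0.4 -5.6] w 0.0235 q7 -0.99
shift cm [-0.23  0.21 11.32]
```

Request:
{"op": "apply_moves", "data": {
  "moves": [
    [[-0.2,0.2,0],0],
    [[-0.2,0.2,3],0],
    [[-0.2,0.2,5.5],0],
    [[-0.2,0.2,8],0],
    [[-0.2,0.2,9.7],0],
    [[-0.2,0.2,10.7],0],
    [[-0.2,0.2,11.2],0],
    [[-0.2,0.2,11.4],0],
    [[-0.2,0.2,11.4],0],
    [[-0.2,0.2,11.4],0]
  ]
}}

```text
clock: 32.15
tcp_pos: [0.6427, 0.0117, 0.0439]
orientation: [2.705, 1.596, 0.003]
contact_force: [-0.6, 0.6, -6.1]
grip_width: 0.0233
```

```bash
python3 - <<'E'
from h import *
state()
E
```

```text
t 32.15 tcp [0.6427 0.0117 0.0439] z [ 0.002  0.    -1.   ] yaw_y -0.505 F [-0.6  0.6 -6.1] w 0.0233 q7 -1.07
```

Request:
{"op": "apply_moves", "data": {
  "moves": [
    [[0,0,0.1],0],
    [[0,0,0.2],0],
    [[0,0,0.25],0],
    [[0,0,0.25],0]
  ]
}}

```text
clock: 32.48
tcp_pos: [0.6426, 0.0114, 0.0415]
orientation: [2.705, 1.595, 0.002]
contact_force: [-0.8, -0.6, 3.9]
grip_width: 0.0233
```

Request:
{"op": "apply_moves", "data": {
  "moves": [
    [[0,0,0],0],
    [[0,0,0],0],
    [[0,0,0],0],
    [[0,0,0],0],
    [[0,0,0],0],
    [[0,0,0],0],
    [[0,0,-3],0],
    [[0,0,-7],0],
    [[0,0,-11],0],
    [[0,0,-15],0]
  ],
  "claw": 1
}}

```text
clock: 33.32
tcp_pos: [0.6412, 0.0115, 0.1916]
orientation: [-2.705, -1.596, 0.001]
contact_force: [0.8, -0.3, -0.4]
grip_width: 0.0856
```

Request:
{"op": "apply_moves", "data": {
  "moves": [
    [[0,0,-6],0],
    [[0,0,-10],0],
    [[0,0,-10],0],
    [[0,0,-10],0],
    [[0,0,-10],0],
    [[0,0,-10],0]
  ]
}}

```text
clock: 33.82
tcp_pos: [0.641, 0.011, 0.2888]
orientation: [-2.706, -1.596, 0.003]
contact_force: [0.1, -0.3, -0.3]
grip_width: 0.0851
```

```bash
python3 - <<'E'
from h import *
from bench import imaging
state()
w=imaging.grab_frame("wrist")["frame"];e=imaging.grab_frame("side")["frame"];
B=cv2.resize(e[130:350,210:430],(400,400),interpolation=cv2.INTER_CUBIC);A=cv2.resize(w[:300,120:520],(400,300))
cv2.imwrite("pics/fin.png",np.hstack([np.vstack([A,np.zeros((100,400,3),np.uint8)]),B]))
E
```

```text
t 33.82 tcp [0.641  0.011  0.2888] z [-0.002 -0.001 -1.   ] yaw_y -0.505 F [ 0.1 -0.3 -0.3] w 0.0851 q7 -0.91
```

View pics/fin.png

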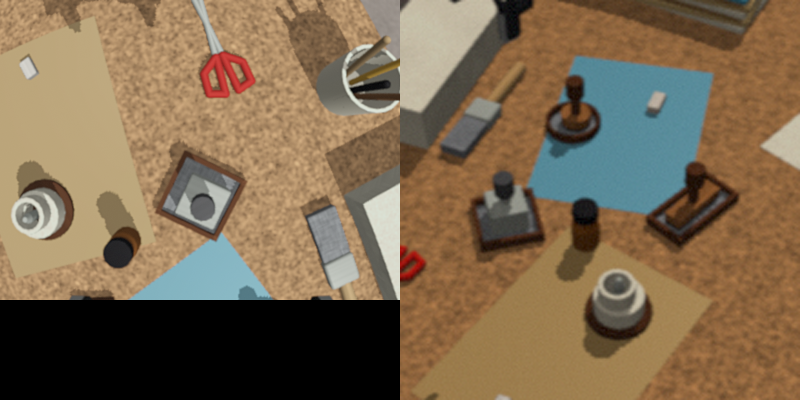

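The last picture shows all three pieces upright inside their own trays, both rolls stacked on the pin, and the ink jar standing. Handing in.

```bash
python3 -c "
from bench import r
print(r.hand_in())"
```

```text
the job is handed in; nothing more can be done
None
```

The bench is cleared and the job was handed in at about 34 s. In the order asked, I dropped the wide roll over the pin and then the small roll on top. I then stood the round stamp, the long stamp and the square weight in their own trays.

**Last checks:**
- The final wrist and side pictures show both rolls stacked on the pin and all three pieces upright inside their rims. The ink jar is still standing.
- The gripper was open and about 0.3 m up, with wrist force near zero.

**What disagreed or failed:**
- **First grasp:** it closed on air above the wide roll and did not move it. The fingertips sit about 33 mm higher than the stated tool data implies. I measured the offset in the camera views and used that from then on.
- **Table contact:** on the second try at the wide roll, the closing fingertips pressed the bench with about 32 N, under the 40 N limit. The small roll's grasp pressed about 10 N.
- **Centring:** the wide roll sits a few millimetres off the pin's centre. It measured at its seated height, so it is down on the disc.
- **Tray check:** the automatic felt measurement for the square tray failed because the held weight merged into the mask. I used the tray's corners instead.
- **Picture budget:** I viewed 18 pictures against the budget of 14 (up to 16 if needed), partly because of the missed grasp.

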